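# Turn the bench rotator until the pressure vessel's vent stem points straight up

## Robot

A 6-joint arm with a two-finger parallel gripper is mounted at the origin on a cart in front of the work surface, level with it; the furniture and walls round the work are solid. World frame = base frame: x ahead of the robot, y to its left, z up, the work surface at z = 0. Lengths are in m, angles in rad, forces in N, time in s.
With the tool pointing down it reaches from about 0.275 to 0.85 m from the base axis. Payload 19 kg.
Tool frame: the origin (TCP) lies between the finger pads; the fingertips stand 22 mm ahead of it and the grasp point (between the pads) lies 3 mm ahead of it; y points along the fingers, z is the direction in which the jaws open and shut, and the axes are right-handed (so a half turn about y gives the same grasp; the last joint's range is limited). The gripper opens to 85 mm and grips with 20 to 120 N. Pads are 22 mm wide; open, the fingers measure 114 mm over their backs; the gripper's body (76 mm by 85 mm) begins 54 mm behind the grasp point. The pads swing forward as they close: fully open they stand 13 mm farther back than shut.
Start: joints at [-1.439, 0.15, 1.437, -0, 1.554, -0.134], TCP at [0.151, -0.555, 0.219] pointing down, gripper open.
Joint ranges: [-2.8, 2.8], [-0.68, 2.1], [0.12, 2.68], [-1.39, 4.53], [0.16, 2.79], [-2.81, 2.81]. Speed limits (rad/s): [1.89, 1.89, 2.22, 3.01, 3.01, 3.01].

## Interface

Orientations are given as a unit quaternion [x, y, z, w].
In Python, from station import readout, viewer, job gives the robot as it stands.
- The arm moves only by the tool apply_moves, never from a script. Its argument "plan" is a list of rows, each a list of 4 numbers: the shift along the tool's x, y, z in mm, then the turn about the tool's y in degrees. In form: [[dx, dy, dz, turn], ...]. A call has 1 to 10 rows; each row shifts and turns the pose as measured when the row begins, along the tool's axes as they then stand; what a row does not reach is not made up. A row lasts 1/12 s, in which the tool goes at most 41.7 mm and 7.16 degrees, less where a joint would pass 70% of its speed; a pose out of reach is approached as far as the arm can. A call is refused whole if a number of a shift passes 41.7 or a number of a turn 7.16, either way. A call with a gripper value outside its range is refused whole. "jaw" is the opening in per cent of the stroke, from 0 (shut) to 100 (fully open), set as the call begins (left out, the last holds). The fingers move at their own pace and stop on an object; "newtons" is the grip in N (left out, the last holds). Time passes only in rows, so rows that do not move let the fingers close. It gives the time, the measured TCP pose, the force and the opening at its end, in the units of the state.
- readout.observe(): the state, without advancing time (a new reading comes with each control period).
- viewer.grab_frame(name): name is "scene" or "side" or "wrist"; returns a dict with "color" (400x640x3 uint8, red, green, blue), "z_map" (400x640 float32, m along the optical axis (not along the pixel's ray), 0 where there is no reading), "fx", "fy", "cx", "cy" (pixels), "eye" and "attitude" of the camera in the world; the wrist camera has in their place "hand_eye" (4x4, takes a point from camera to tool coordinates, whose origin is the TCP and whose axes are the tool frame's). Camera axes: x right, y down, z forward; pixel columns grow to the right and rows downward; lengths in m; the calibration is good to about 2 mm. A picture is of the moment at which its call begins: read the wrist's pose just before it.
- job.hand_in(): hands the job in, once; it reports no verdict.
The state is a dict: "clock": time; "q": joint angles; "dq": joint speeds; "effort": joint torques, N m; "position": TCP position; "orientation": TCP orientation; "ft_force": force on the tool from outside, world axes, zero at the start; "wrist_torque": the same for the moment, N m; "gripper_width": opening from 0.0 (shut) to 1.0 (fully open).
Only numpy, scipy, OpenCV 4.12 (cv2) and the standard library are available. Lean on these libraries where they do the work, as an engineer would, in place of code of your own. Each camera call takes 0.05 s, during which the arm holds its last target.

## Task

The rotator has stopped with its pressure vessel hanging the wrong way round for venting. With the fingertips, push the wheel round by its spokes, one after another, until the vessel's vent stem points straight up, and leave it standing still there. Push gently and do not grip anything; keep off the vessel and its valve, and leave the loose things on the bench where they lie.

Things in the scene. Friction and masses are not known exactly. Their poses are not given: they have to be found in the camera images.
- hub (a point): centre of the upright six-spoke wheel of the bench rotator, on its axle, 165 mm above the bench. Its axes belong to the stand and do not turn with the wheel: x along the level axle from the wheel's front face to the drive housing behind (roughly away from the robot), y left as seen from the front, z up. The wheel plane is y-z at x = 0. A hoop of 8 mm rod joins the spokes 50 mm from the centre.
- rotator: stand of the rotator, fixed to the bench; origin on the bench under the hub, axes as point hub. White drive housing 104 mm wide, 196 mm high, its front 44 mm behind the wheel plane (axle boss, 64 mm thick at most, from 24 mm behind it); grey foot 170 mm wide, 18 mm high, reaching 55 mm to the front of the wheel plane.
- mixing_wheel (a joint): angle of the wheel: 0 with the vent stem straight up, growing clockwise as seen from the front (robot's side); 1.57 stem to the right, 3.14 down, 4.71 to the left, 6.28 up again. It turns either way through full turns; the drive's friction (about 0.12 N m, some 1.2 N at the spoke ends) keeps it wherever it is left.
- stem_tip (a point): free end of the vent stem, 146 mm from the hub centre, in the wheel plane; its z axis points radially outward along the stem.
- pressure_vessel: stainless pressure vessel strapped along one radius of the wheel, not to be touched: cylinder 26 mm thick from 30 to 98 mm from the hub centre, then gland nut, valve block with a small black knob to the front, and the 8 mm barbed vent stem that ends at 146 mm. Its origin is the hub centre, its z axis points outward along the stem, x along the axle.
- spoke_1 (a point): centre of the rubber sleeve of the spoke 60 degrees clockwise from the vessel, seen from the front, 102 mm from the hub centre: the 10 mm steel spoke ends in a round black sleeve, 14 mm thick, from 86 to 118 mm from the hub.
- spoke_2 (a point): centre of the rubber sleeve of the spoke 120 degrees clockwise from the vessel, seen from the front, 102 mm from the hub centre: the 10 mm steel spoke ends in a round black sleeve, 14 mm thick, from 86 to 118 mm from the hub.
- spoke_3 (a point): centre of the rubber sleeve of the spoke opposite to the vessel, seen from the front, 102 mm from the hub centre: the 10 mm steel spoke ends in a round black sleeve, 14 mm thick, from 86 to 118 mm from the hub. A 25 mm thick steel counterweight sits on it from 54 to 83 mm from the hub; this spoke may be pushed like the others.
- spoke_4 (a point): centre of the rubber sleeve of the spoke 120 degrees anticlockwise from the vessel, seen from the front, 102 mm from the hub centre: the 10 mm steel spoke ends in a round black sleeve, 14 mm thick, from 86 to 118 mm from the hub.
- spoke_5 (a point): centre of the rubber sleeve of the spoke 60 degrees anticlockwise from the vessel, seen from the front, 102 mm from the hub centre: the 10 mm steel spoke ends in a round black sleeve, 14 mm thick, from 86 to 118 mm from the hub.
- spanner: loose 13 mm combination spanner, 156 x 55 x 8 mm, lying on the bench in front of the rotator; origin at its underside
- vial: loose glass vial with black cap, 25 mm thick, 52 mm high, standing on the bench to the right of the rotator; origin at the centre of its underside
- kf_clamp: loose metal vacuum flange clamp, 68 x 50 x 17 mm, lying to the left of the rotator; origin at its underside
- tweezers: loose steel tweezers, 110 x 56 x 9 mm, lying in front of the rotator on the right; origin at its underside

How it is judged:
By the outcome, as a careful person would: the job done as asked, in the order asked, and still so for the second after the job is handed in, with the robot touching nothing.
It also fails if it takes over 58 s, if anything falls off the work surface, if the arm or the gripper's body presses on something with over 40 N, if the wrist force passes 120 N, or if a joint passes its speed limit or range.

## Working session

There is one attempt and no reset: what is moved stays moved. The work goes in short steps, Python scripts to look and compute and a tool call to move; the robot and the scene stay as the last step left them, time stands still between calls to the robot, and variables do not carry over. Pictures are saved under pics/ and viewed, and the job is handed in when it is done.

Besides the shell and the picture viewer there is one more tool, called after ">>>" as a command line: name --pt "numbers of a row" for each row, then --argument value for the rest. apply_moves: Moves the arm, as the interface text tells. Its arguments: {"type":"object","properties":{"plan":{"type":"array"},"jaw":{"type":"number"},"newtons":{"type":"number"}},"required":["plan"]}

```bash
mkdir -p pics; ls
python3 - <<'E'
from station import readout, viewer
import cv2
s=readout.observe();print(s)
for n in ["scene","side","wrist"]:
    f=viewer.grab_frame(n);cv2.imwrite(f"pics/{n}0.png",f["color"][:,:,::-1])
    print(n,{k:v for k,v in f.items() if k not in("color","z_map")})
E
```

```text
pics
{'clock': 0.0, 'q': array([-1.43899572e+00,  1.50983040e-01,  1.43803553e+00,  1.10840543e-05,
        1.55382166e+00, -1.33993136e-01]), 'dq': array([ 0.00188051, -0.00029752,  0.00016302, -0.00141402, -0.00037602,
       -0.00084637]), 'effort': array([ 4.43550714e-03, -7.13057113e+01, -5.70864952e+01,  1.67515691e-04,
        9.15062148e-03, -1.13793297e-05]), 'position': array([ 0.15099062, -0.55454057,  0.21887493]), 'orientation': array([-0.09369142,  0.70131261, -0.70043045,  0.09370022]), 'ft_force': array([ 0.22138457,  0.48740967, -0.30519045]), 'wrist_torque': array([-0.03212216,  0.01257073,  0.03325851]), 'gripper_width': 1.0022591814896957}
scene {'fx': 405.8238184359883, 'fy': 405.8238184359883, 'cx': 317.5503086096869, 'cy': 203.09032660610802, 'eye': array([-0.00767041,  0.69571034,  0.82566015]), 'attitude': array([-0.2703358 ,  0.85051562, -0.42941324,  0.13836911])}
side {'fx': 453.5964764100449, 'fy': 453.5964764100449, 'cx': 314.63200748559643, 'cy': 194.54913619908677, 'eye': array([0.4149912 , 0.96703522, 0.71605097]), 'attitude': array([-0.02842611,  0.8613685 , -0.5071423 ,  0.00655369])}
wrist {'fx': 315.69188675274125, 'fy': 315.69188675274125, 'cx': 318.9409141092654, 'cy': 199.1133162794514, 'hand_eye': array([[ 1.03727761e-03,  9.50205762e-01,  3.11621458e-01,
        -8.13024976e-02],
       [ 5.46744108e-04, -3.11622118e-01,  9.50205955e-01,
        -1.54139028e-01],
       [ 9.99999313e-01, -8.15250163e-04, -8.42758047e-04,
         9.11247520e-04],
       [ 0.00000000e+00,  0.00000000e+00,  0.00000000e+00,
         1.00000000e+00]])}
```

View pics/scene0.png

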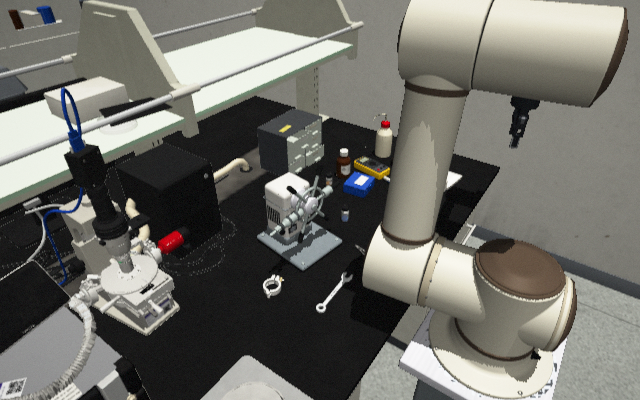

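View pics/side0.png

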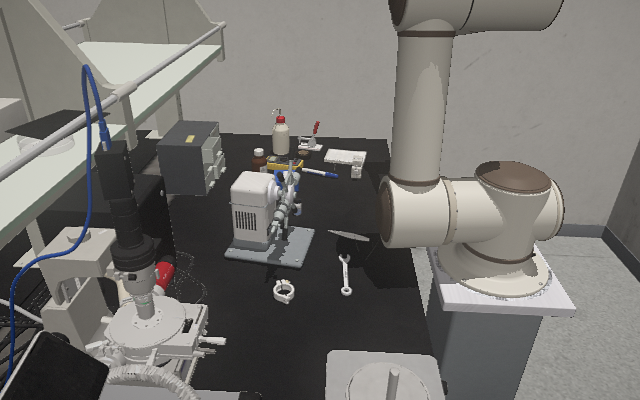

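View pics/wrist0.png

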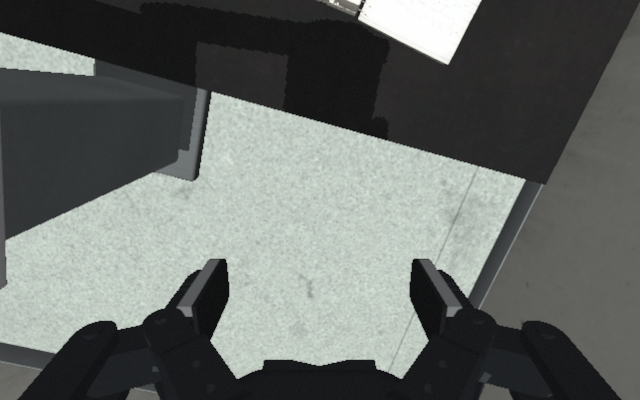

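```bash
cat > h.py <<'E'
import numpy as np, cv2
from scipy.spatial.transform import Rotation as R
from station import readout, viewer
def cam(n):
    s=readout.observe(); f=viewer.grab_frame(n)
    if n=="wrist":
        T=np.eye(4);T[:3,:3]=R.from_quat(s["orientation"]).as_matrix();T[:3,3]=s["position"]
        M=T@f["hand_eye"]
    else:
        M=np.eye(4);M[:3,:3]=R.from_quat(f["attitude"]).as_matrix();M[:3,3]=f["eye"]
    f["M"]=M; return f
def cloud(f):
    z=f["z_map"];v,u=np.mgrid[:z.shape[0],:z.shape[1]]
    P=np.stack([(u-f["cx"])/f["fx"]*z,(v-f["cy"])/f["fy"]*z,z],-1)
    P=P@f["M"][:3,:3].T+f["M"][:3,3]; P[z==0]=np.nan; return P
def ray(f,u,v):
    d=f["M"][:3,:3]@np.array([(u-f["cx"])/f["fx"],(v-f["cy"])/f["fy"],1]); return f["M"][:3,3],d
def onplane(f,u,v,p0,n):
    o,d=ray(f,u,v); return o+d*(np.dot(np.array(p0)-o,n)/np.dot(d,n))
def proj(f,P):
    p=(np.asarray(P)-f["M"][:3,3])@f["M"][:3,:3]
    return np.stack([p[...,0]/p[...,2]*f["fx"]+f["cx"],p[...,1]/p[...,2]*f["fy"]+f["cy"]],-1)
def crop(f,name,u0,u1,v0,v1,k):
    im=cv2.resize(f["color"][v0:v1,u0:u1,::-1],None,fx=k,fy=k,interpolation=cv2.INTER_CUBIC)
    cv2.imwrite("pics/"+name,im)
E
python3 - <<'E'
from h import *
f=cam("scene");crop(f,"sc1.png",240,400,150,270,5)
g=cam("side");crop(g,"sd1.png",210,370,150,270,5)
for n,c,pts in(("scene",f,[(258,237),(300,268),(341,242),(272,287),(322,305),(350,275),(345,216),(268,182),(302,180),(300,210)]),("side",g,[(225,256),(302,265),(313,232),(283,291),(347,290),(343,258),(357,236)])):
    P=cloud(c)
    for u,v in pts: print(n,u,v,P[v,u].round(3), onplane(c,u,v,[0,0,0.0],[0,0,1]).round(3))
E
```

```text
scene 258 237 [0.678 0.045 0.016] [ 0.692  0.032 -0.   ]
scene 300 268 [0.496 0.074 0.015] [0.505 0.063 0.   ]
scene 341 242 [ 0.463 -0.085  0.011] [ 0.47  -0.096 -0.   ]
scene 272 287 [ 0.524  0.162 -0.001] [0.524 0.162 0.   ]
scene 322 305 [0.376 0.14  0.008] [0.38  0.135 0.   ]
scene 350 275 [ 0.377  0.003 -0.002] [0.376 0.005 0.   ]
scene 345 216 [ 0.514 -0.187  0.021] [ 0.528 -0.211  0.   ]
scene 268 182 [ 0.873 -0.223 -0.003] [ 0.869 -0.219  0.   ]
scene 302 180 [ 0.59  -0.066  0.195] [ 0.775 -0.302  0.   ]
scene 300 210 [0.528 0.024 0.171] [ 0.669 -0.152  0.   ]
side 225 256 [0.684 0.042 0.011] [0.688 0.028 0.   ]
side 302 265 [ 0.486  0.048 -0.001] [ 0.486  0.05  -0.   ]
side 313 232 [ 0.466 -0.08   0.015] [ 0.467 -0.103  0.   ]
side 283 291 [ 0.522  0.15  -0.001] [0.522 0.151 0.   ]
side 347 290 [0.372 0.139 0.002] [0.372 0.136 0.   ]
side 343 258 [0.382 0.022 0.007] [ 0.382  0.012 -0.   ]
side 357 236 [ 0.343 -0.085  0.005] [ 0.343 -0.093  0.   ]
```

View pics/sc1.png

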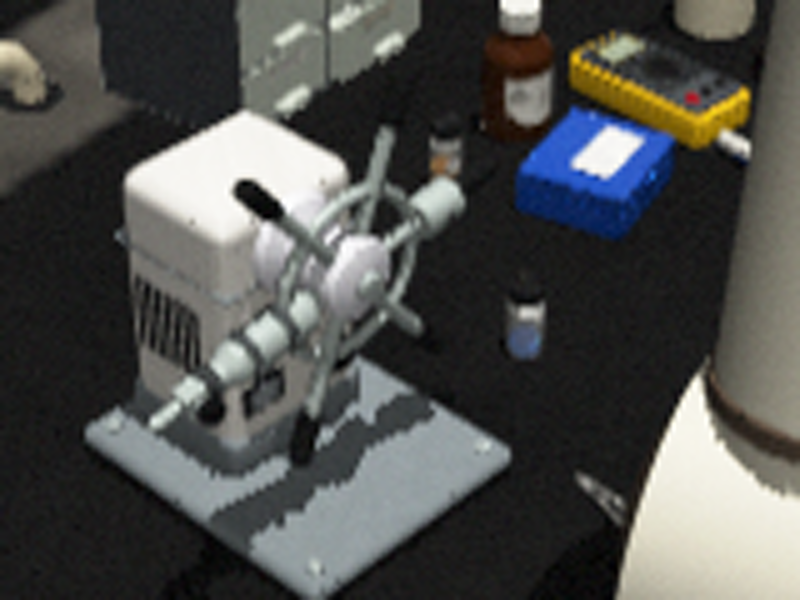

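View pics/sd1.png

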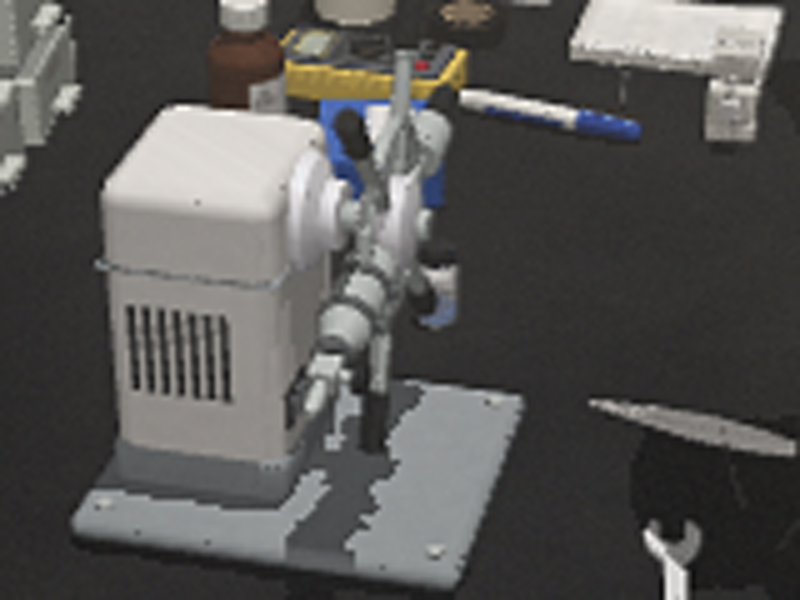

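```bash
cat > pose.py <<'E'
from h import *
c2=[]
f=cam("scene");g=cam("side")
for c,L in((f,[(257.5,235.5),(303.6,269.5),(342,241.3)]),(g,[(225,254.5),(302,265.5),(315,230)])):
    q=[onplane(c,u,v,[0,0,.017],[0,0,1])[:2] for u,v in L]; print(np.round(q,4), np.linalg.norm(q[1]-q[0]),np.linalg.norm(q[2]-q[1]))
    P=cloud(c);m=(P[...,2]>.012)&(P[...,2]<.022)&(P[...,0]>.42)&(P[...,0]<.75)&(abs(P[...,1])<.15)
    x=P[m][:,:2].astype(np.float32);c2.append(x);r=cv2.minAreaRect(x);print(len(x),np.percentile(P[m][:,2],[5,50,95]).round(4),r,cv2.boxPoints(r).round(4).tolist())
E
python3 pose.py
```

```text
[[ 0.6831  0.0416]
 [ 0.4831  0.0748]
 [ 0.4593 -0.0838]] 0.20268044170057634 0.160377259970613
1709 [0.0134 0.0166 0.0193] ((0.5796006321907043, 0.015596777200698853), (0.2500261664390564, 0.2055341899394989), 81.17857360839844) [[0.45890000462532043, -0.09220000356435776], [0.6620000004768372, -0.12370000034570694], [0.7002999782562256, 0.1234000027179718], [0.49720001220703125, 0.15489999949932098]]
[[ 0.683   0.0438]
 [ 0.4838  0.0734]
 [ 0.4604 -0.0876]] 0.2014127624938783 0.16269625744725447
1858 [0.0142 0.0185 0.0209] ((0.5971934199333191, 0.024193361401557922), (0.281438946723938, 0.2328397035598755), 80.84458923339844) [[0.45989999175071716, -0.09619999676942825], [0.6897000074386597, -0.13330000638961792], [0.734499990940094, 0.1446000039577484], [0.5045999884605408, 0.18160000443458557]]
```

```bash
cat > ang.py <<'E'
from h import *
YAW=np.radians(-8.6); H=np.array([.5244,-.0135,.165])
X=np.array([np.cos(YAW),np.sin(YAW),0]);Y=np.array([-np.sin(YAW),np.cos(YAW),0]);Z=np.array([0,0,1.])
def loc(p): d=np.asarray(p)-H; return np.array([d@X,d@Y,d@Z])
def wp(x,r,th): # clockwise from top seen from front: right = -y
    return H+x*X+r*(-np.sin(th)*Y+np.cos(th)*Z)
def polar(p): l=loc(p); return l[0],np.hypot(l[1],l[2]),np.arctan2(-l[1],l[2])%(2*np.pi)
E
python3 - <<'E'
from ang import *
f=cam("scene");g=cam("side")
print("hub",proj(f,H),proj(g,H))
for c,n,L in((f,"sc",{"stem":(270.8,235),"sp5":(289,187.5),"sp2?":(301.3,239.5),"spT":(317,176.5)}),(g,"sd",{"stem":(272,232.5),"top":(290.5,161),"bot":(284.6,238.5)})):
    for k,(u,v) in L.items():
        p=onplane(c,u,v,H,X);a=polar(p);print(n,k,p.round(3),a[1].round(4),a[2].round(3))
    cc=c["color"].copy()
    for r in(.05,):
        cc2=cv2.resize(cc,None,fx=4,fy=4,interpolation=cv2.INTER_CUBIC)
        pts=proj(c,np.array([wp(0,.05,t) for t in np.linspace(0,6.28,60)]))
        cv2.polylines(cc2,[((pts+.5)*4).astype(np.int32).reshape(-1,1,2)],True,(255,0,0),1)
    u0,v0=[(240,150),(210,150)][n=="sd"]
    cv2.imwrite(f"pics/ov_{n}.png",cc2[v0*4:(v0+120)*4,u0*4:(u0+160)*4,::-1])
E
```

```text
hub [309.6923571  205.49797621] [288.75938176 195.52874886]
sc stem [0.545 0.126 0.147] 0.1421 4.586
sc sp5 [0.535 0.057 0.259] 0.1178 5.637
sc sp2? [0.53  0.022 0.065] 0.1065 3.483
sc spT [ 0.52  -0.042  0.245] 0.0852 0.349
sd stem [0.546 0.133 0.151] 0.1484 4.618
sd top [ 0.521 -0.033  0.25 ] 0.0877 0.232
sd bot [0.531 0.031 0.066] 0.1087 3.57
```

View pics/ov_sc.png

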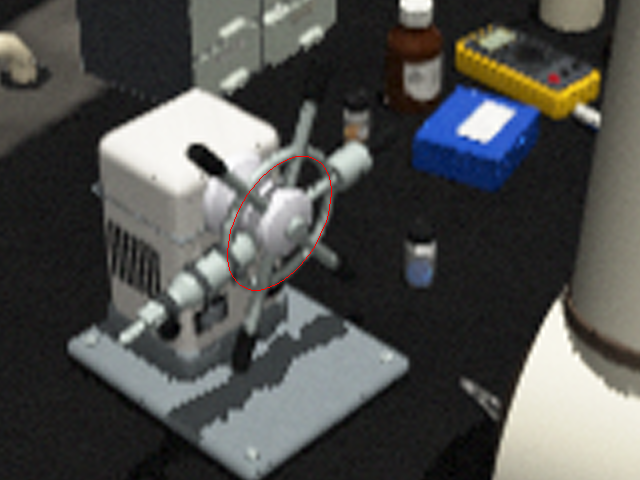

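View pics/ov_sd.png

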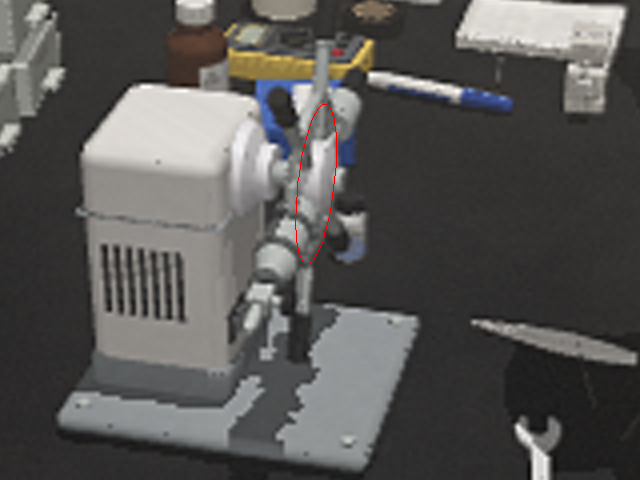

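Run:
```python
from ang import *
s=readout.observe();print(R.from_quat(s["orientation"]).as_matrix().round(3), s["clock"])
for n in("scene","side"):
    P=cloud(cam(n)).reshape(-1,3);P=P[~np.isnan(P[:,0])]
    for zt in(.1,.2,.3,.45):
        m=(P[:,2]>zt)&(P[:,0]>.3)&(P[:,0]<1.0)&(P[:,1]>-.7)&(P[:,1]<.6);q=P[m]
        h,a,b=np.histogram2d(q[:,0],q[:,1],bins=[np.arange(.3,1.01,.1),np.arange(-.7,.61,.1)]);print(n,zt);print(h.astype(int))
# targets
def tcp(phi,x=-.006,r=.100,gap=0,half=.0145):
    c=H+x*X+r*(-np.sin(phi)*Y+np.cos(phi)*Z)+(.007+gap)*(np.cos(phi)*Y+np.sin(phi)*Z)
    return c+half*Y+.022*Z
for d in(0,23,30,40,50,60): print(d,tcp(np.radians(d)).round(4))
```

```text
[[-0.965 -0.     0.263]
 [-0.263  0.    -0.965]
 [-0.    -1.    -0.   ]] 0.45
scene 0.1
[[   0    0    0    0    0    0    4   54    0    0    0    0    0]
 [   0    0    0    0    0    0    0    0    0    0    0    0    0]
 [   5    0    0    0    0   45  835  875   68    0    0   49 2048]
 [ 159    4   33    1    0    0  282  477    0    0  547 2159 1262]
 [   0    0    0  188   75    0    0  207 1053  886 1735 4417 2678]
 [ 245  287  747  776  867  498  597 1639 2126 2577  617 3486  479]
 [ 147  170  350  403  514  301  290 2090 1199 1840  418  939   38]]
scene 0.2
[[   0    0    0    0    0    0    4   51    0    0    0    0    0]
 [   0    0    0    0    0    0    0    0    0    0    0    0    0]
 [   0    0    0    0    0    0  164  108    0    0    0    0    0]
 [   0    0    0    0    0    0    0    0    0    0   43  753    0]
 [   0    0    0    0    0    0    0   79  399  197  921 3277 1443]
 [ 245  286  326  375  431  498  597 1558 1877 1845  499 2421  479]
 [ 147  170  189  219  264  301  290 2090 1199 1360  418  871   38]]
scene 0.3
[[   0    0    0    0    0    0    4  
[... 2341 characters left out ...]
7  170   37 3776  826 1394  675   35    0]]
side 0.45
[[   0    0    0    0    0    0  178   76    0    0    0    0    0]
 [   0    0    0    0    0    0    0    0    0    0    0    0    0]
 [   0    0    0    0    0    0    0    0    0    0    0    0    0]
 [   0    0    0    0    0    0    0    0    0    0    0   64    0]
 [   0    0    0    0    0    0    0    0    0    0  477 1150    0]
 [   0    0    0    0    0    0    0  265   19    0    0    0    0]
 [   0    0    0    0    0    0    0 2909    0    0    0    0    0]]
0 [0.5217 0.0087 0.287 ]
23 [ 0.5158 -0.0305  0.2818]
30 [ 0.5141 -0.0417  0.2771]
40 [ 0.5118 -0.0565  0.2681]
50 [ 0.5099 -0.0696  0.2566]
60 [ 0.5082 -0.0804  0.2431]
```

```bash
cat > plan.py <<'E'
from ang import *
def rows(target,psi,n,s=None):
    "linear path in n rows; prints tool-axis rows"
    s=s or readout.observe();p=np.array(s["position"]);M=R.from_quat(s["orientation"]).as_matrix()
    ps=np.arctan2(M[1,2],M[0,2]);d=(psi-ps+np.pi)%(2*np.pi)-np.pi
    print("now",p.round(4),np.degrees(ps).round(1),"turn",np.degrees(-d).round(1),"dist mm",((target-p)*1e3).round(1),"tilt",M[:,1].round(3))
    out=[]
    for i in range(n):
        a=ps+d*i/n; z=np.array([np.cos(a),np.sin(a),0]);y=np.array([0,0,-1.]);x=np.cross(y,z)
        st=(target-p)/n*1e3; out.append([round(float(st@x),1),round(float(st@y),1),round(float(st@z),1),round(float(np.degrees(-d/n)),2)])
    print(out)
PSI=np.arctan2(Y[1],Y[0])
E
python3 -c "
from plan import *
rows(H-.10*X+[0,0,.235],PSI,24)"
```

```text
now [ 0.151  -0.5548  0.2194] -74.8 turn -156.2 dist mm [274.5 556.2 180.6] tilt [-0.  0. -1.]
[[-17.1, -7.5, -19.4, -6.51], [-19.2, -7.5, -17.3, -6.51], [-21.0, -7.5, -15.0, -6.51], [-22.6, -7.5, -12.5, -6.51], [-23.9, -7.5, -9.9, -6.51], [-24.8, -7.5, -7.1, -6.51], [-25.5, -7.5, -4.2, -6.51], [-25.8, -7.5, -1.3, -6.51], [-25.8, -7.5, 1.6, -6.51], [-25.4, -7.5, 4.5, -6.51], [-24.8, -7.5, 7.4, -6.51], [-23.8, -7.5, 10.1, -6.51], [-22.5, -7.5, 12.8, -6.51], [-20.9, -7.5, 15.2, -6.51], [-19.0, -7.5, 17.5, -6.51], [-16.9, -7.5, 19.5, -6.51], [-14.6, -7.5, 21.3, -6.51], [-12.1, -7.5, 22.8, -6.51], [-9.4, -7.5, 24.1, -6.51], [-6.6, -7.5, 25.0, -6.51], [-3.8, -7.5, 25.6, -6.51], [-0.8, -7.5, 25.8, -6.51], [2.1, -7.5, 25.8, -6.51], [5.0, -7.5, 25.4, -6.51]]
```

>>> apply_moves --pt "-17 -20 -19 -6.5" --pt "-19 -20 -17 -6.5" --pt "-21 -20 -15 -6.5" --pt "-23 -20 -12 -6.5" --pt "-24 -20 -10 -6.5" --pt "-25 -20 -7 -6.5" --pt "-26 -20 -4 -6.5" --pt "-26 -20 -1 -6.5" --pt "-26 -10 2 -6.5" --pt "-25 0 5 -6.5" --jaw 0 --newtons 20

```text
clock: 1.38
position: [0.2653, -0.3144, 0.3959]
orientation: [-0.466, 0.532, -0.53, 0.468]
ft_force: [0.9, 0.9, -0.5]
gripper_width: 0.004
```

```bash
python3 -c "
from plan import *
rows(H-.10*X+[0,0,.235],PSI,16)"
```

```text
now [ 0.2653 -0.3144  0.3959] -7.3 turn -88.7 dist mm [160.2 315.8   4.1] tilt [ 0.001  0.004 -1.   ]
[[-20.9, -0.3, 7.4, -5.55], [-20.0, -0.3, 9.4, -5.55], [-19.0, -0.3, 11.3, -5.55], [-17.9, -0.3, 13.1, -5.55], [-16.5, -0.3, 14.7, -5.55], [-15.0, -0.3, 16.3, -5.55], [-13.4, -0.3, 17.6, -5.55], [-11.6, -0.3, 18.9, -5.55], [-9.7, -0.3, 19.9, -5.55], [-7.8, -0.3, 20.7, -5.55], [-5.7, -0.3, 21.4, -5.55], [-3.6, -0.3, 21.8, -5.55], [-1.5, -0.3, 22.1, -5.55], [0.6, -0.3, 22.1, -5.55], [2.8, -0.3, 22.0, -5.55], [4.9, -0.3, 21.6, -5.55]]
```

>>> apply_moves --pt "-21 0 7 -5.5" --pt "-20 0 9 -5.5" --pt "-19 0 11 -5.5" --pt "-18 0 13 -5.5" --pt "-16 0 15 -5.5" --pt "-15 0 16 -5.5" --pt "-13 0 18 -5.5" --pt "-12 0 19 -5.5" --pt "-10 0 20 -5.5" --pt "-8 0 21 -5.5"

```text
clock: 2.22
position: [0.3632, -0.1027, 0.3998]
orientation: [-0.665, 0.236, -0.241, 0.666]
ft_force: [0.9, 0.3, 0.3]
gripper_width: 0.004
```

>>> apply_moves --pt "-6 0 21 -5.5" --pt "-4 0 22 -5.5" --pt "-1 0 22 -5.5" --pt "1 0 22 -5.5" --pt "3 0 22 -5.5" --pt "5 0 20 -5.5" --pt "0 0 0 0"

```text
clock: 2.8
position: [0.4188, 0.0268, 0.4009]
orientation: [0.707, -0.022, 0.029, -0.706]
ft_force: [-0.6, -1.0, -0.2]
gripper_width: 0.001
```

Run:
```python
from plan import *
rows(H-.10*X+[0,0,.235],PSI,1)
print(readout.observe()["clock"])
f=cam("wrist");cv2.imwrite("pics/w1.png",f["color"][:,:,::-1])
for p in (H,wp(0,.146,4.59),wp(0,.118,.4),wp(0,.118,5.64)): print(proj(f,p).round(1))
```

```text
now [0.4188 0.0268 0.4009] 85.9 turn 4.5 dist mm [  6.7 -25.3  -0.9] tilt [ 0.009 -0.001 -1.   ]
[[8.5, 0.9, -24.8, 4.45]]
2.8
[295.4 238.2]
[397.9 239.8]
[243.5 281.5]
[354.6 281.1]
```

View pics/w1.png

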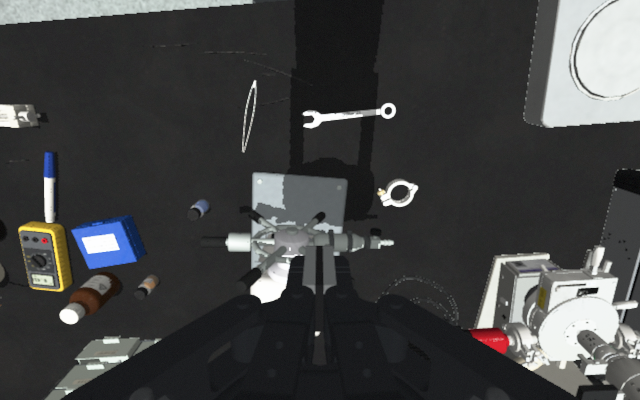

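Run:
```python
from plan import *
f=cam("wrist");crop(f,"w2.png",170,430,150,330,3)
for p in [(253.5,172.5),(347.5,179.5)]: print(onplane(f,*p,[0,0,.017],[0,0,1]).round(4))
print(readout.observe()["position"],readout.observe()["dq"].round(4))
for p in [(288,237),(393.5,242.5)]: q=onplane(f,*p,H,X);print(q.round(4),polar(q))
```

```text
[ 0.4625 -0.0931  0.017 ]
[0.4879 0.0701 0.017 ]
[0.41806241 0.02480698 0.40105081] [-0.0336 -0.0102  0.0052 -0.0044  0.0011  0.0135]
[ 0.5226 -0.0255  0.1619] (np.float64(-7.591118183611906e-18), np.float64(0.012493800861431013), np.float64(1.824013240189775))
[0.5445 0.1195 0.1574] (np.float64(-6.061785825088753e-18), np.float64(0.13471569245233078), np.float64(4.656305355538666))
```

View pics/w2.png

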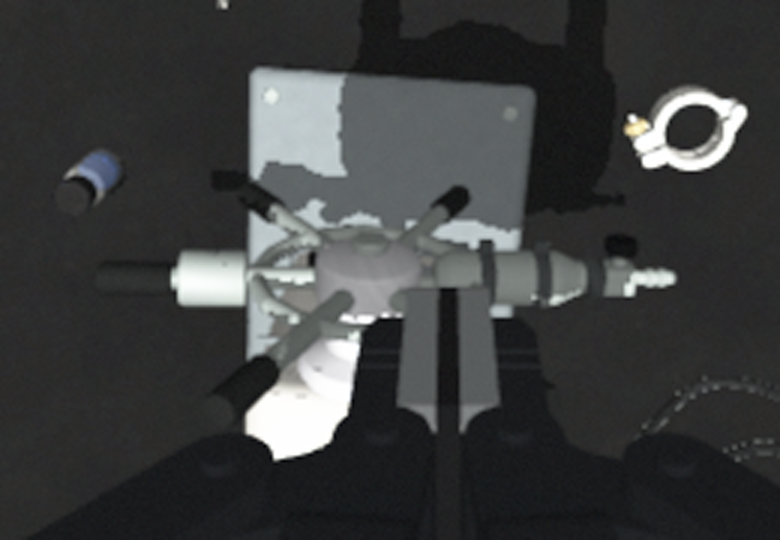

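>>> apply_moves --pt "8 0 -22 4.5" --pt "0 0 0 0" --pt "0 0 0 0"

```text
clock: 3.15
position: [0.4237, 0.0002, 0.4016]
orientation: [0.705, -0.056, 0.063, -0.704]
ft_force: [-1.0, 0.2, -0.4]
gripper_width: 0.001
```

Run:
```python
from plan import *
f=cam("wrist");crop(f,"w3.png",190,450,150,330,3)
s=readout.observe();print(s["position"],s["dq"].round(4),f["M"][:3,3])
```

```text
[4.23679514e-01 1.33514079e-04 4.01459753e-01] [ 0.017  -0.0011  0.0018  0.0017 -0.0002 -0.0073] [0.34430338 0.01346261 0.55487574]
```

View pics/w3.png

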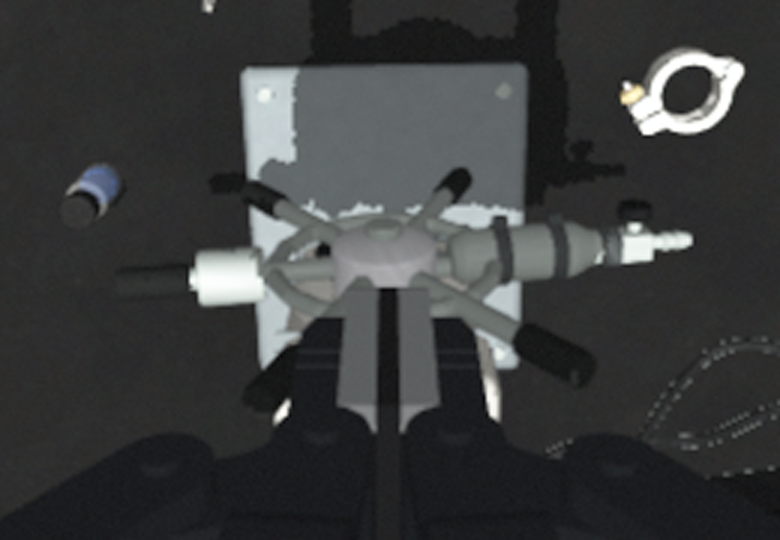

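Run:
```python
from plan import *
f=cam("wrist");print(readout.observe()["dq"].round(3))
a,b=[onplane(f,u,v,[0,0,.018],[0,0,1]) for u,v in((270.7,171.7),(365.6,171.3))]
print(a.round(4),b.round(4),np.linalg.norm(a-b),np.degrees(np.arctan2(b[0]-a[0],b[1]-a[1])))
e=(b-a)/np.linalg.norm(b-a);x=np.array([e[1],-e[0],0]);print("hub",((a+b)/2+.055*x).round(4))
for k,(u,v) in dict(knob=(318.3,227.3),stem=(420.7,230)).items(): q=onplane(f,u,v,H,X);print(k,q.round(4),polar(q))
P=cloud(f);m=(P[...,2]>.012)&(P[...,2]<.024)&(P[...,0]>.42)&(P[...,0]<.56)&(abs(P[...,1])<.15)
q=P[m][:,:2].astype(np.float32);print(len(q),np.median(P[m][:,2]),cv2.boxPoints(cv2.minAreaRect(q)).round(4).tolist())
```

```text
[ 0.012 -0.002 -0.001  0.002  0.    -0.006]
[ 0.4607 -0.0921  0.018 ] [0.4878 0.0712 0.018 ] 0.1655449141282275 9.413199957445022
hub [ 0.5285 -0.0195  0.018 ]
knob [ 0.5237 -0.0183  0.1443] (np.float64(2.6220677767765287e-17), np.float64(0.02124009490938761), np.float64(2.9106757979081377))
stem [0.5446 0.1204 0.1592] (np.float64(7.47078271002794e-17), np.float64(0.13552955143423123), np.float64(4.669731851394267))
4215 0.01791642549673189 [[0.4634999930858612, -0.09749999642372131], [0.5594000220298767, -0.10999999940395355], [0.5922999978065491, 0.14149999618530273], [0.4964999854564667, 0.15410000085830688]]
```

```bash
sed -i 's/radians(-8.6)/radians(-9.0)/; s/\.5244,-\.0135/.5265,-.0170/' ang.py
cat >> plan.py <<'E'
def tcp(deg,x=-.004,r=.100,gap=0,half=.0145):
    phi=np.radians(deg)
    c=H+x*X+r*(-np.sin(phi)*Y+np.cos(phi)*Z)+(.007+gap)*(np.cos(phi)*Y+np.sin(phi)*Z)
    return c+half*Y+.022*Z
E
python3 - <<'E'
from plan import *
t=tcp(23,gap=.014)
rows(t+.06*Z,PSI,8)
for d in range(23,64,5):
    a=(tcp(d)-tcp(23,gap=.014))*1e3; print(d, "tool x,y,z", (a@X).round(1),-a[2].round(1),(a@Y).round(1))
E
```

```text
now [0.4237 0.0006 0.4015] 80.5 turn -0.5 dist mm [ 98.1 -22.1 -54.2] tilt [ 0.01  -0.003 -1.   ]
[[12.5, 6.8, -0.7, -0.07], [12.5, 6.8, -0.7, -0.07], [12.5, 6.8, -0.7, -0.07], [12.5, 6.8, -0.7, -0.07], [12.5, 6.8, -0.8, -0.07], [12.5, 6.8, -0.8, -0.07], [12.5, 6.8, -0.8, -0.07], [12.5, 6.8, -0.8, -0.07]]
23 tool x,y,z 0.0 5.5 -12.9
28 tool x,y,z 0.0 8.7 -21.0
33 tool x,y,z 0.0 12.6 -28.9
38 tool x,y,z 0.0 17.1 -36.3
43 tool x,y,z 0.0 22.3 -43.3
48 tool x,y,z -0.0 28.1 -49.9
53 tool x,y,z -0.0 34.5 -55.9
58 tool x,y,z -0.0 41.3 -61.4
63 tool x,y,z -0.0 48.6 -66.2
```

>>> apply_moves --pt "16 8 -1 0" --pt "16 9 -1 -0.5" --pt "16 9 -1 0" --pt "16 9 -1 0" --pt "16 9 -1 0" --pt "16 9 -1 0" --pt "4 2 0 0" --pt "0 0 0 0"

```text
clock: 3.92
position: [0.5241, -0.0228, 0.3479]
orientation: [0.706, -0.051, 0.061, -0.704]
ft_force: [-0.1, 0.2, -0.2]
gripper_width: 0.002
```

Run:
```python
from plan import *
rows(tcp(23,gap=.014),PSI,1)
f=cam("scene");crop(f,"sc2.png",240,400,110,230,5)
f=cam("wrist");crop(f,"w4.png",190,450,150,330,3)
```

```text
now [ 0.5241 -0.0228  0.3479] 80.9 turn -0.1 dist mm [ -2.4   1.3 -60.6] tilt [ 0.015 -0.004 -1.   ]
[[-2.5, 60.6, 0.9, -0.13]]
```

View pics/sc2.png

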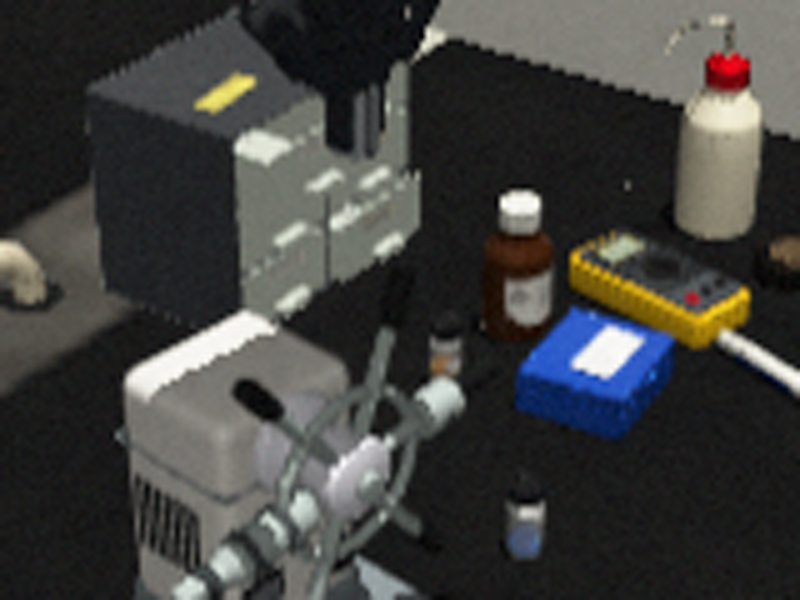

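View pics/w4.png

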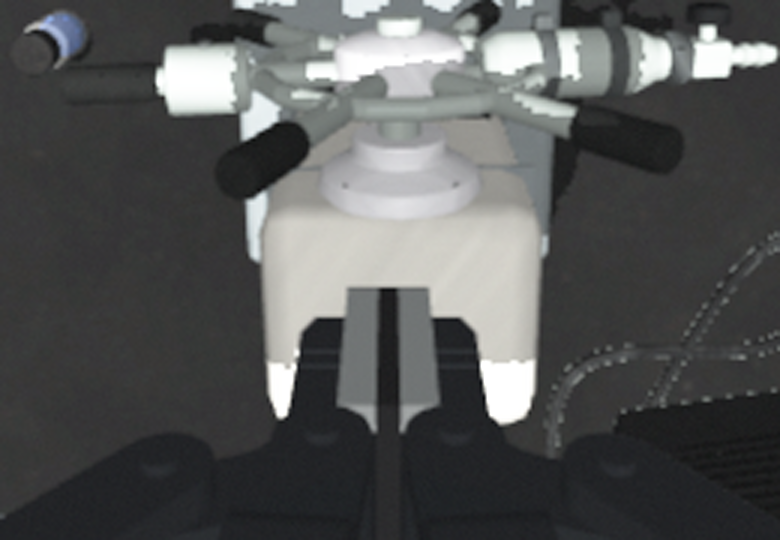

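Run:
```python
from plan import *
f=cam("wrist");P=cloud(f)
def at(cx,cy): u,v=int(190+cx/3),int(150+cy/3); return np.nanmedian(P[v-1:v+2,u-1:u+2].reshape(-1,3),0)
for k,c in dict(s2=(245,170),s2b=(280,150),s1=(650,143),s1b=(600,130),padL=(360,330),padR=(418,330),padL2=(360,390),dk=(315,345),dk2=(460,345),edL=(342,300),edR=(434,300)).items():
    p=at(*c);l=loc(p);a=polar(p);T=readout.observe();M=R.from_quat(T["orientation"]).as_matrix();print(k,(l*1e3).round(1),"r",(a[1]*1e3).round(1),np.degrees(a[2]).round(1),"tool",((p-T["position"])@M*1e3).round(1))
```

```text
s2 [  0.3 -43.1 111.2] r 119.3 21.2 tool [  1.4  73.  -36.9]
s2b [ -0.1 -35.4  97.5] r 103.7 19.9 tool [  0.8  86.7 -29.2]
s1 [-0.5 64.2 93.5] r 113.4 325.5 tool [ 0.1 90.6 70.4]
s1b [-0. 54. 81.] r 97.4 326.3 tool [  0.3 103.   60.2]
padL [-12.  -10.4 213.1] r 213.4 2.8 tool [ -9.3 -29.1  -4.4]
padR [-12.   -1.9 213.2] r 213.2 0.5 tool [ -9.3 -29.2   4.1]
padL2 [-12.2  -9.9 229. ] r 229.2 2.5 tool [ -9.2 -45.   -3.9]
dk [ -7.9 -17.3 210.9] r 211.6 4.7 tool [ -5.2 -26.8 -11.3]
dk2 [ -7.9   4.6 210.5] r 210.5 358.7 tool [ -5.2 -26.5  10.6]
edL [ 80.6 -23.   31.3] r 38.9 36.3 tool [ 80.2 154.2 -16.6]
edR [81.6  9.6 30.6] r 32.1 342.5 tool [ 81.2 154.9  16.1]
```

Run:
```python
from plan import *
s=readout.observe();p=s["position"];M=R.from_quat(s["orientation"]).as_matrix()
for n in("scene","side"):
    f=cam(n)
    for t in(-11,0,22): print(n,t,proj(f,p+M[:,1]*t/1e3).round(1))
f=cam("side");crop(f,"sd2.png",230,350,100,190,6)
f=cam("wrist");P=(cloud(f)-p)@M*1e3
for v in range(236,262,2): print(v,P[v,310].round(0),P[v,329].round(0),P[v,319].round(0))
```

```text
scene -11 [311.1 140.1]
scene 0 [311.1 144. ]
scene 22 [311.1 151.8]
side -11 [288.8 119.4]
side 0 [288.8 124. ]
side 22 [288.8 132.9]
236 [ 65. 155. -10.] [ 64. 153.  11.] [ 65. 155.  -0.]
238 [ 67. 154. -10.] [ 67. 154.  11.] [ 67. 154.  -0.]
240 [ 69. 154. -10.] [ 69. 155.  11.] [ 69. 154.  -0.]
242 [ 71. 154. -10.] [ 72. 156.  11.] [ 71. 153.  -0.]
244 [ 74. 155. -10.] [ 75. 155.  11.] [ 74. 154.  -0.]
246 [ -9. -16.  -5.] [ -9. -16.   5.] [ -9. -15.  -0.]
248 [ -9. -18.  -5.] [ -9. -18.   5.] [-10. -19.  -0.]
250 [ -9. -20.  -5.] [ -9. -19.   4.] [ -9. -20.  -0.]
252 [ -9. -22.  -4.] [ -9. -22.   4.] [ -9. -22.  -0.]
254 [ -9. -25.  -4.] [-10. -25.   4.] [ -9. -24.  -0.]
256 [-10. -27.  -4.] [ -9. -26.   4.] [-10. -27.  -0.]
258 [ -9. -28.  -4.] [-10. -29.   4.] [ -9. -28.  -0.]
260 [ -9. -30.  -4.] [-10. -30.   4.] [ -9. -30.  -0.]
```

View pics/sd2.png

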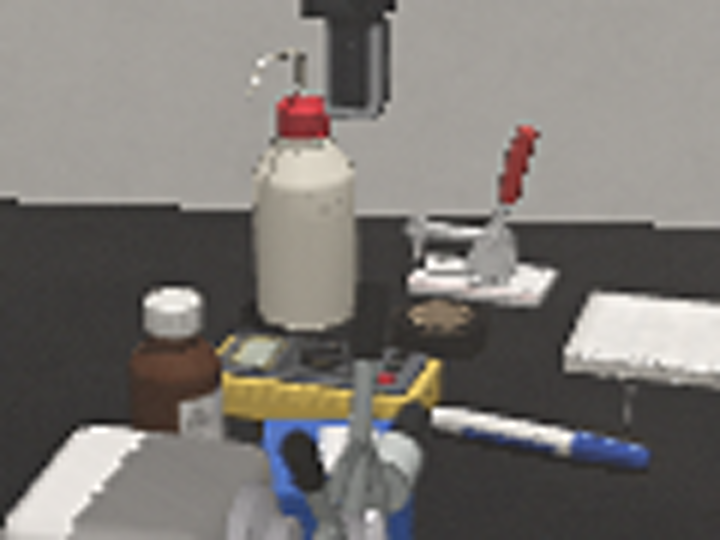

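```bash
sed -i 's/r=.100,gap=0,half=.0145/r=.096,gap=0,half=.008/; s/half\*Y+.022\*Z/half*Y-.012*Z/' plan.py
python3 - <<'E'
from plan import *
rows(tcp(21,gap=.014),PSI,6)
for d in range(21,68,5):
    a=(tcp(d)-tcp(21,gap=.014))*1e3; print(d, "tool x,y,z", (a@X).round(1),-a[2].round(1),(a@Y).round(1))
E
```

```text
now [ 0.5235 -0.0226  0.3493] 80.9 turn -0.1 dist mm [ -2.   -0.5 -99.1] tilt [ 0.017 -0.004 -1.   ]
[[-0.3, 16.5, -0.1, -0.02], [-0.3, 16.5, -0.1, -0.02], [-0.3, 16.5, -0.1, -0.02], [-0.3, 16.5, -0.1, -0.02], [-0.3, 16.5, -0.1, -0.02], [-0.3, 16.5, -0.1, -0.02]]
21 tool x,y,z -0.0 5.0 -13.1
26 tool x,y,z 0.0 7.8 -21.0
31 tool x,y,z 0.0 11.3 -28.6
36 tool x,y,z 0.0 15.4 -36.0
41 tool x,y,z 0.0 20.1 -42.9
46 tool x,y,z -0.0 25.4 -49.4
51 tool x,y,z 0.0 31.3 -55.4
56 tool x,y,z 0.0 37.7 -60.9
61 tool x,y,z -0.0 44.5 -65.8
66 tool x,y,z 0.0 51.7 -70.1
```

>>> apply_moves --pt "-1 17 0 0" --pt "-1 17 0 0" --pt "-1 17 0 0" --pt "0 17 0 0" --pt "0 17 0 0" --pt "0 12 0 0" --pt "0 0 0 0"

```text
clock: 4.85
position: [0.5211, -0.022, 0.2523]
orientation: [0.706, -0.047, 0.065, -0.704]
ft_force: [-0.3, -0.6, 0.5]
gripper_width: 0.004
```

Run:
```python
from plan import *
rows(tcp(21,gap=.014),PSI,1)
f=cam("scene");crop(f,"sc3.png",260,360,130,220,6)
f=cam("wrist");crop(f,"w5.png",220,420,150,290,4)
```

```text
now [ 0.5211 -0.022   0.2523] 80.9 turn -0.1 dist mm [ 0.4 -1.  -2.1] tilt [ 0.024 -0.006 -1.   ]
[[0.5, 2.1, -1.0, -0.08]]
```

View pics/sc3.png

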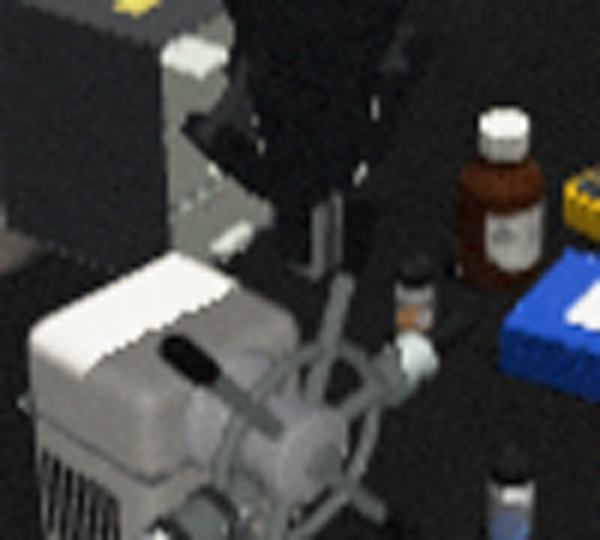

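View pics/w5.png

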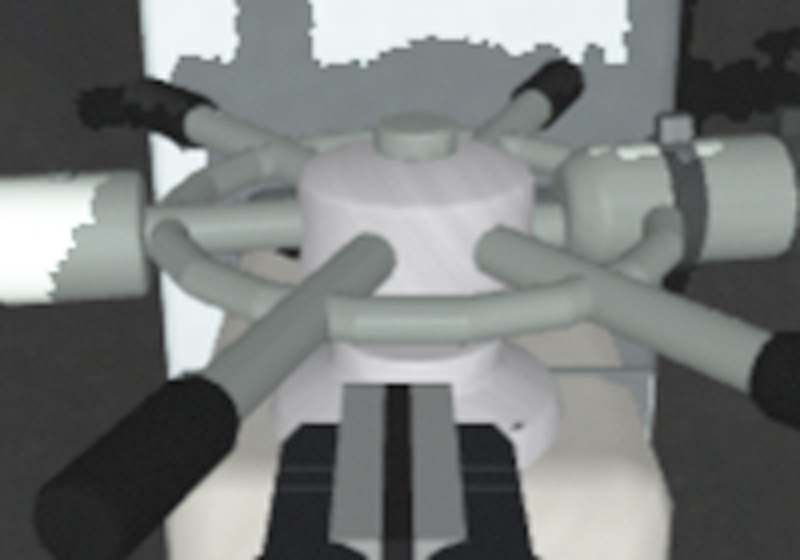

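>>> apply_moves --pt "0 2 0 0" --pt "0 3 -7 0" --pt "0 2 -6 0" --pt "0 3 -8 0" --pt "0 4 -8 0" --pt "0 4 -7 0"

```text
clock: 5.45
position: [0.5175, -0.0604, 0.2403]
orientation: [0.706, -0.043, 0.067, -0.703]
ft_force: [0.1, 1.4, 1.3]
gripper_width: -0.001
```

```bash
cat > chk.py <<'E'
from plan import *
import sys
k=sys.argv[1]
s=readout.observe();print(s["clock"],s["position"].round(4),s["ft_force"].round(2),"tilt",R.from_quat(s["orientation"]).as_matrix()[:,1].round(3))
l=loc(s["position"])*1e3; print("tcp local",l.round(1))
f=cam("scene");crop(f,f"sc{k}.png",240,360,130,240,5)
f=cam("wrist");crop(f,f"w{k}.png",220,420,150,290,4)
E
python3 chk.py 4a
```

```text
5.45 [ 0.5175 -0.0604  0.2403] [0.06 1.42 1.35] tilt [ 0.034 -0.007 -0.999]
tcp local [ -2.1 -44.2  75.3]
```

View pics/sc4a.png

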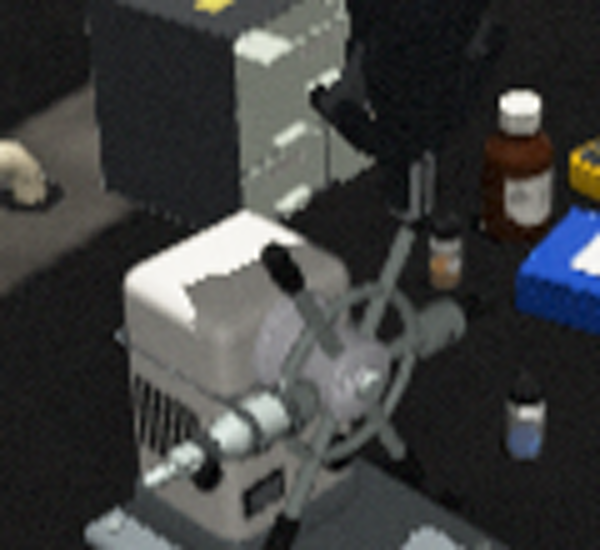

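View pics/w4a.png

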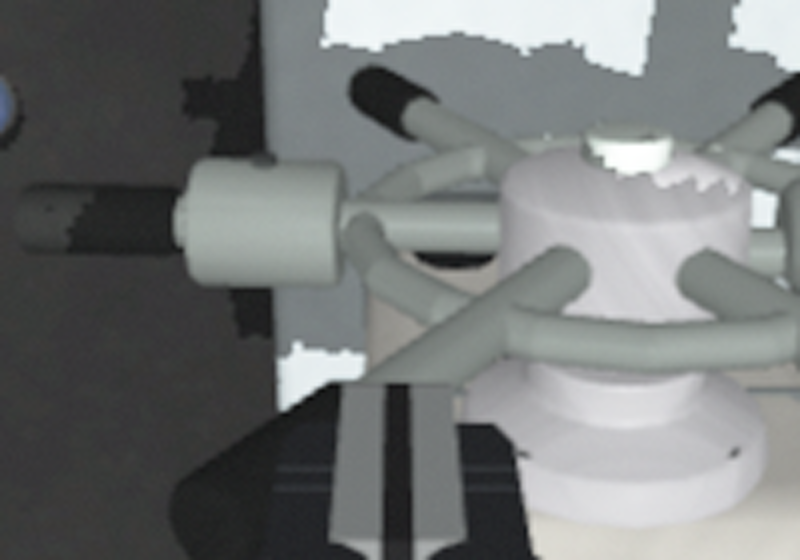

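>>> apply_moves --pt "0 5 -7 0" --pt "0 5 -7 0" --pt "0 6 -6 0" --pt "0 6 -6 0" --pt "0 6 -5 0"

```text
clock: 5.97
position: [0.5131, -0.0939, 0.2101]
orientation: [0.706, -0.044, 0.068, -0.703]
ft_force: [-0.4, 1.7, 0.7]
gripper_width: 0.0
```

```bash
python3 chk.py 4b
```

```text
5.9667 [ 0.5131 -0.0939  0.2101] [-0.43  1.69  0.71] tilt [ 0.034 -0.007 -0.999]
tcp local [ -1.2 -78.   45.1]
```

View pics/sc4b.png

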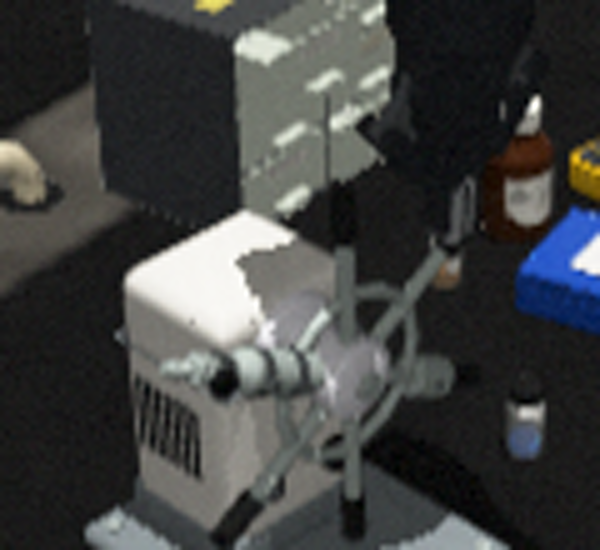

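View pics/w4b.png

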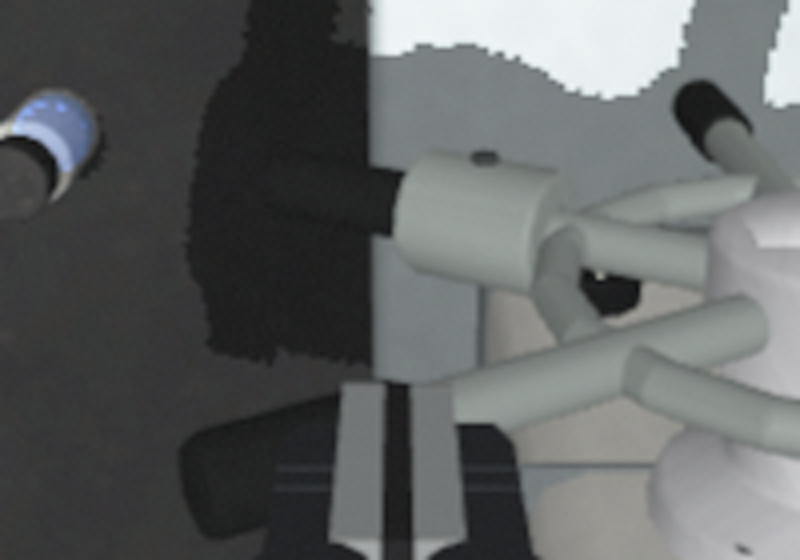

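Run:
```python
from plan import *
f=cam("scene")
for k,(u,v) in dict(s1=(240+343/5,130+190/5),s4=(240+352/5,130+535/5),s5=(240+222/5,130+540/5),stem=(240+163/5,130+370/5)).items():
    a=polar(onplane(f,u,v,H,X));print(k,a[1].round(4),np.degrees(a[2]).round(1))
t=tcp(-3,gap=.015); a=(t-readout.observe()["position"])*1e3;print((a@X).round(1),-a[2].round(1),(a@Y).round(1))
for d in range(-3,66,5):
    a=(tcp(d)-tcp(-3,gap=.014))*1e3; print(d, "tool x,y,z", (a@X).round(1),-a[2].round(1),(a@Y).round(1))
```

```text
s1 0.1177 359.0
s4 0.1171 180.0
s5 0.1141 238.5
stem 0.1449 298.7
-2.7 -37.5 112.8
-3 tool x,y,z 0.0 -0.7 -14.0
2 tool x,y,z -0.0 -1.4 -22.4
7 tool x,y,z -0.0 -1.4 -30.7
12 tool x,y,z 0.0 -0.6 -39.1
17 tool x,y,z 0.0 0.9 -47.4
22 tool x,y,z -0.0 3.1 -55.5
27 tool x,y,z 0.0 6.1 -63.3
32 tool x,y,z -0.0 9.6 -70.9
37 tool x,y,z -0.0 13.9 -78.2
42 tool x,y,z 0.0 18.7 -85.0
47 tool x,y,z -0.0 24.2 -91.4
52 tool x,y,z 0.0 30.1 -97.3
57 tool x,y,z -0.0 36.6 -102.7
62 tool x,y,z -0.0 43.5 -107.5
```

>>> apply_moves --pt "0 -4 5 0" --pt "0 -15 2 0" --pt "0 -25 0 0" --pt "0 -30 0 0" --pt "0 -30 0 0" --pt "0 -12 20 0" --pt "-1 0 30 0" --pt "-1 0 30 0" --pt "0 0 25 0" --pt "0 0 0 0"

```text
clock: 6.95
position: [0.5253, 0.0264, 0.3376]
orientation: [0.706, -0.043, 0.071, -0.703]
ft_force: [-0.3, 0.1, -0.7]
gripper_width: 0.001
```

```bash
python3 chk.py 5a; python3 -c "
from plan import *
rows(tcp(-1,gap=.014),PSI,5)"
```

```text
6.95 [0.5253 0.0264 0.3376] [-0.29  0.06 -0.72] tilt [ 0.039 -0.007 -0.999]
tcp local [ -8.   42.7 172.6]
now [0.5251 0.0237 0.3374] 80.8 turn -0.2 dist mm [  2.3  -9.8 -88.8] tilt [ 0.039 -0.008 -0.999]
[[0.8, 17.8, -1.9, -0.04], [0.8, 17.8, -1.9, -0.04], [0.8, 17.8, -1.9, -0.04], [0.8, 17.8, -1.9, -0.04], [0.8, 17.8, -1.9, -0.04]]
```

View pics/sc5a.png

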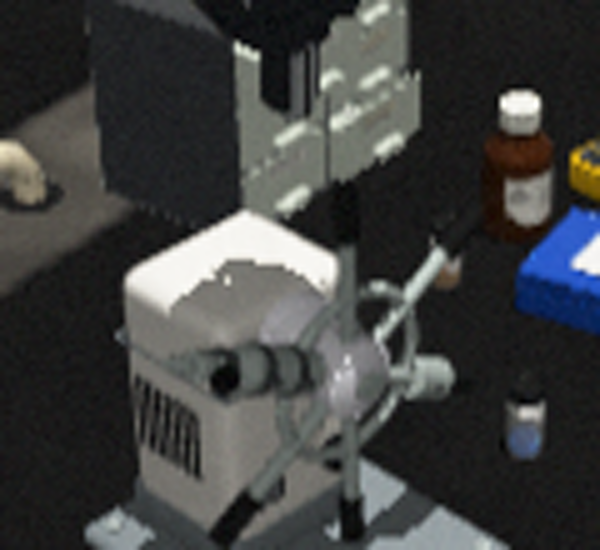

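View pics/w5a.png

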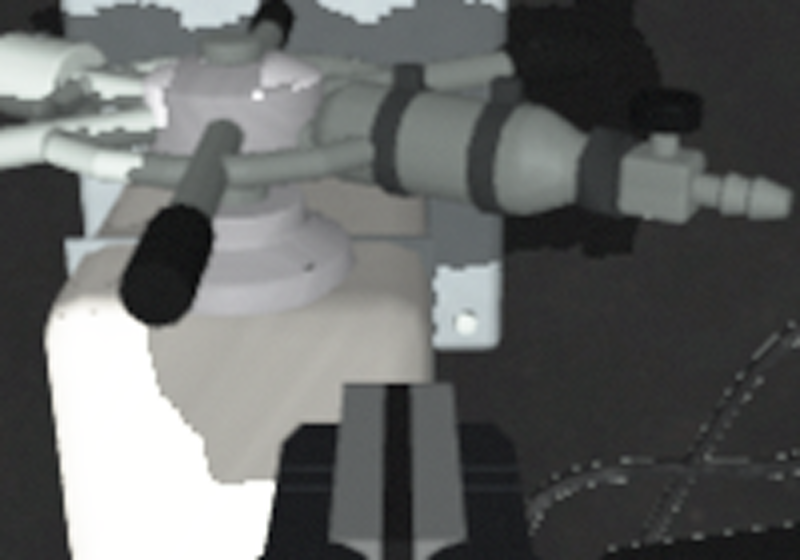

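>>> apply_moves --pt "0 18 -1 0" --pt "0 18 0 0" --pt "0 18 0 0" --pt "0 18 0 0" --pt "0 14 0 0" --pt "0 2 -6 0" --pt "0 0 -6 0" --pt "0 0 -6 0"

```text
clock: 7.72
position: [0.5252, -0.0007, 0.249]
orientation: [0.707, -0.042, 0.072, -0.702]
ft_force: [0.1, 1.5, -1.3]
gripper_width: -0.0
```

```bash
python3 chk.py 5b; python3 -c "
from plan import *
rows(tcp(0),PSI,1)"
```

```text
7.7167 [ 0.5252 -0.0007  0.249 ] [ 0.11  1.52 -1.34] tilt [ 0.042 -0.01  -0.999]
tcp local [-3.9 15.9 84. ]
now [ 0.5254 -0.0011  0.2495] 80.6 turn -0.4 dist mm [-0.5 -0.5 -0.5] tilt [ 0.043 -0.011 -0.999]
[[-0.4, 0.5, -0.5, -0.39]]
```

View pics/sc5b.png

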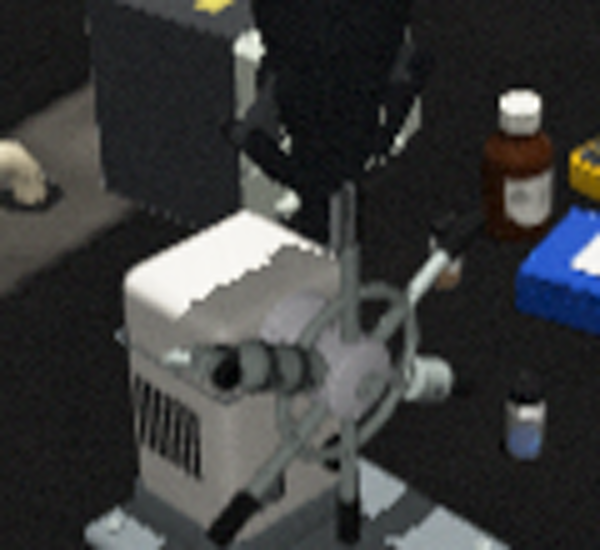

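View pics/w5b.png

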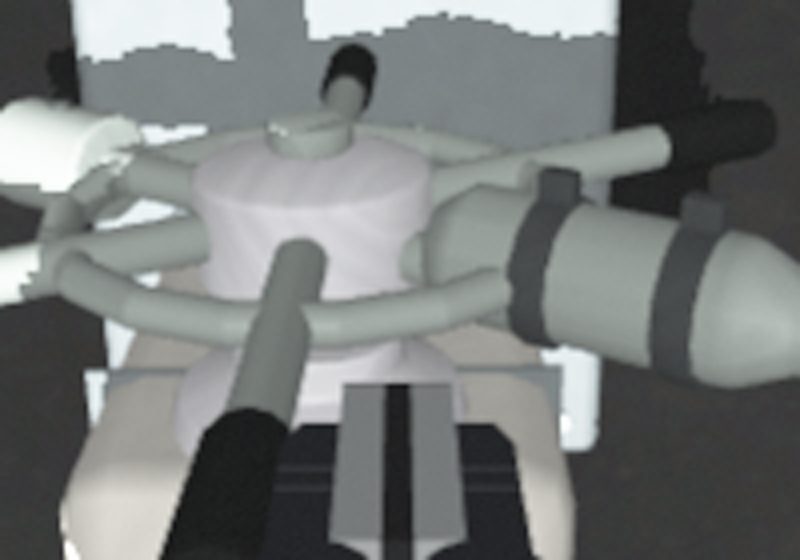

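>>> apply_moves --pt "0 0 -8 -0.4" --pt "0 0 -8 0" --pt "0 1 -8 0" --pt "0 2 -8 0" --pt "0 2 -8 0" --pt "0 3 -8 0"

```text
clock: 8.32
position: [0.5183, -0.0525, 0.2442]
orientation: [0.707, -0.038, 0.072, -0.702]
ft_force: [-0.6, 1.8, 0.0]
gripper_width: 0.0
```

```bash
python3 -c "
from plan import *
for d in (25,30,35,40,45,50,55,57,58,60): rows(tcp(d),PSI,1) if d<31 else print(d,(loc(tcp(d))*1e3).round(1))
print((loc(readout.observe()['position'])*1e3).round(1))"
```

```text
now [ 0.5183 -0.0525  0.2442] 81.1 turn 0.1 dist mm [ 0.1 10.2 -1.2] tilt [ 0.047 -0.01  -0.999]
[[-1.5, 1.2, 10.1, 0.1]]
now [ 0.5183 -0.0525  0.2442] 81.1 turn 0.1 dist mm [-1.1  2.6 -4.6] tilt [ 0.047 -0.01  -0.999]
[[-1.5, 4.6, 2.4, 0.1]]
35 [ -4.  -41.3  70.7]
40 [ -4.  -48.3  66. ]
45 [ -4.  -54.9  60.8]
50 [ -4.  -61.   55.1]
55 [ -4.  -66.6  48.8]
57 [ -4.  -68.7  46.2]
58 [ -4.  -69.7  44.8]
60 [ -4.  -71.6  42.1]
[ -2.5 -36.4  79.2]
```

>>> apply_moves --pt "0 6 -7 0" --pt "0 6 -7 0" --pt "0 6 -6 0" --pt "0 5 -4 0"

```text
clock: 8.65
position: [0.5152, -0.0806, 0.2195]
orientation: [0.707, -0.038, 0.073, -0.702]
ft_force: [-1.4, 1.3, 2.3]
gripper_width: -0.001
```

```bash
python3 chk.py 6a
```

```text
8.65 [ 0.5152 -0.0806  0.2195] [-1.36  1.34  2.34] tilt [ 0.048 -0.011 -0.999]
tcp local [ -1.2 -64.6  54.5]
```

View pics/sc6a.png

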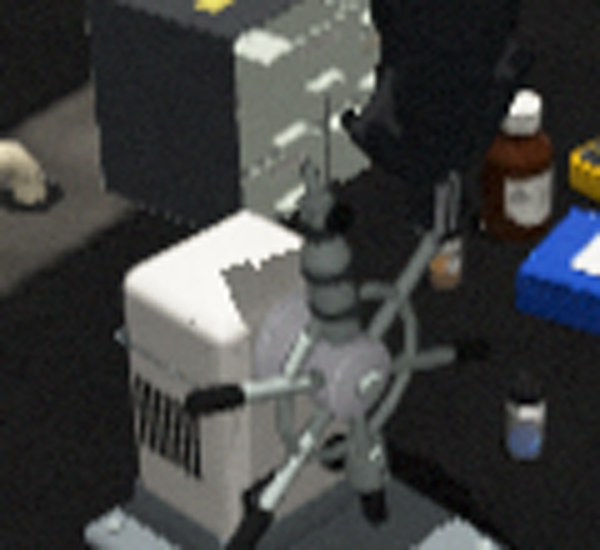

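View pics/w6a.png

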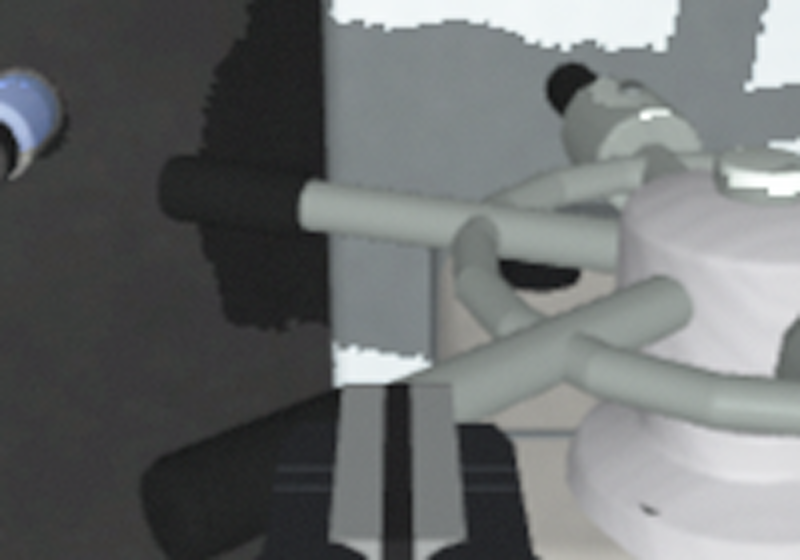

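```bash
cat > meas.py <<'E'
from plan import *
def m(f,u0,v0,k,d):
    for n,(x,y,off) in d.items():
        a=polar(onplane(f,u0+(x+.5)/k-.5,v0+(y+.5)/k-.5,H,X));print(n,a[1].round(4),"wheel deg",round((np.degrees(a[2])-off+180)%360-180,1))
E
python3 - <<'E'
from meas import *
f=cam("scene")
m(f,240,130,5,dict(stem=(308,165,0),s5=(188,403,-60),s3=(376,520,180),s2=(492,347,120)))
E
```

```text
stem 0.1469 wheel deg -10.7
s5 0.1223 wheel deg -9.2
s3 0.1167 wheel deg -8.9
s2 0.1236 wheel deg -10.4
```

>>> apply_moves --pt "0 3 -2 0" --pt "0 3 -2 0" --pt "0 3 -2 0" --pt "0 0 0 0"

```text
clock: 9.13
position: [0.5151, -0.0857, 0.2106]
orientation: [0.707, -0.038, 0.072, -0.702]
ft_force: [0.5, -0.6, 0.7]
gripper_width: -0.001
```

```bash
python3 chk.py 6b
```

```text
9.1333 [ 0.5151 -0.0857  0.2106] [ 0.54 -0.58  0.68] tilt [ 0.048 -0.011 -0.999]
tcp local [ -0.5 -69.6  45.6]
```

View pics/sc6b.png

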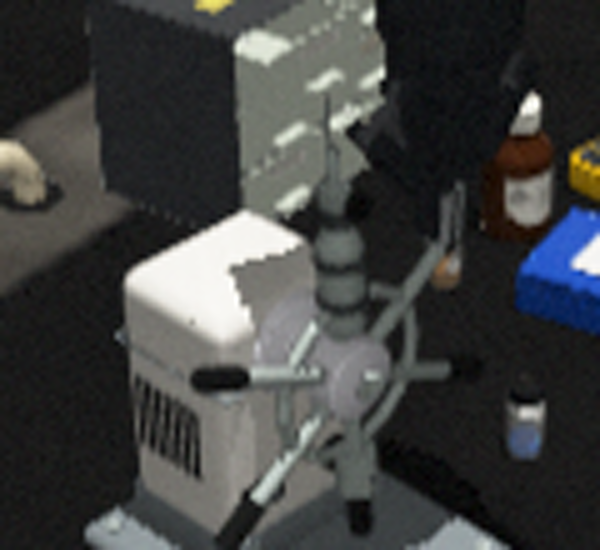

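View pics/w6b.png

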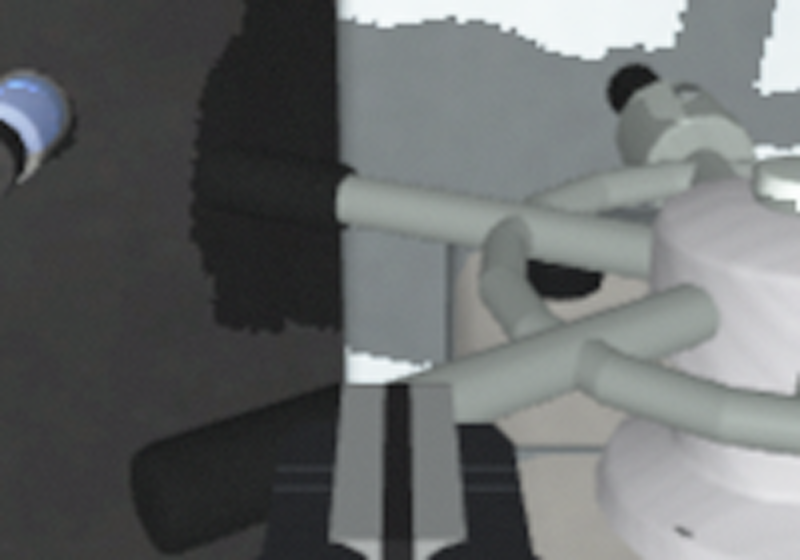

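Run:
```python
from meas import *
f=cam("scene")
m(f,240,130,5,dict(stem=(332,152,0),s5=(192,377,-60),s3=(360,533,180),s2=(482,370,120)))
crop(f,"sc7.png",290,330,120,160,16)
g=cam("side");crop(g,"sd7.png",230,350,110,260,4)
```

```text
stem 0.1452 wheel deg -4.2
s5 0.1246 wheel deg -2.4
s3 0.1172 wheel deg -2.4
s2 0.1208 wheel deg -3.5
```

View pics/sc7.png

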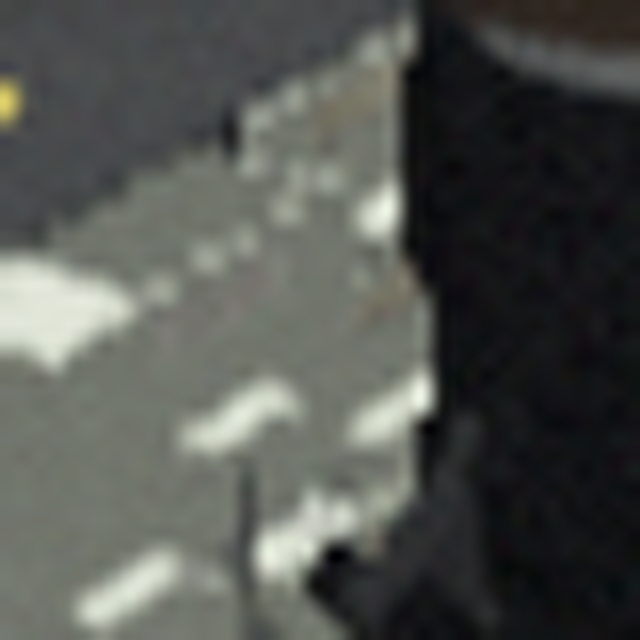

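View pics/sd7.png

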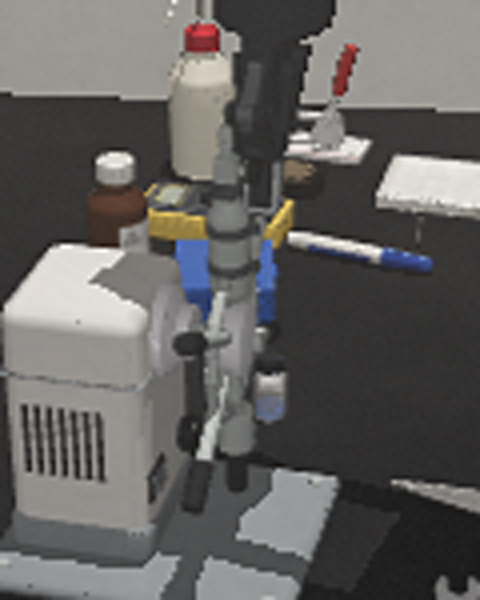

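>>> apply_moves --pt "0 1.5 -1 0" --pt "0 1.5 -1 0" --pt "0 0 0 0" --pt "0 0 0 0"

```text
clock: 9.67
position: [0.5152, -0.0875, 0.2084]
orientation: [0.707, -0.037, 0.073, -0.702]
ft_force: [0.0, 0.6, 1.7]
gripper_width: 0.004
```

```bash
python3 chk.py 6c
```

```text
9.6667 [ 0.5152 -0.0875  0.2084] [0.04 0.57 1.67] tilt [ 0.05  -0.011 -0.999]
tcp local [ -0.1 -71.4  43.4]
```

View pics/sc6c.png

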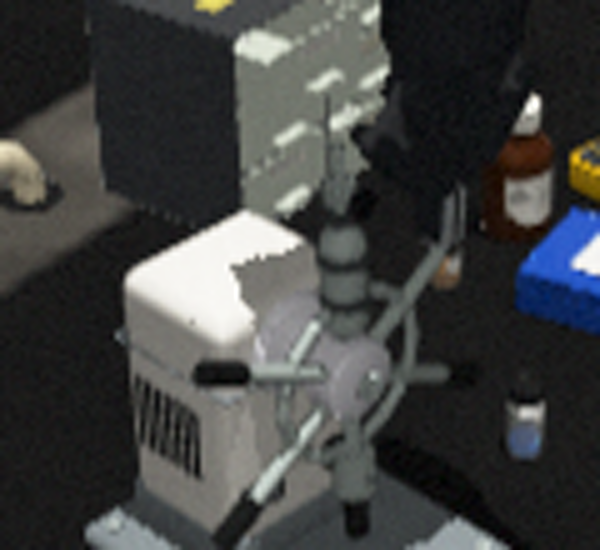

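>>> apply_moves --pt "0 -4 4 0" --pt "0 -20 2 0" --pt "0 -30 0 0" --pt "0 -35 0 0" --pt "0 -35 0 0" --pt "0 -35 0 0" --pt "-25 -25 10 0" --pt "-35 -10 20 0" --pt "-35 0 22 0" --pt "-25 0 15 0"

```text
clock: 10.6
position: [0.3961, 0.0078, 0.405]
orientation: [0.707, -0.041, 0.072, -0.703]
ft_force: [-0.3, 0.3, 0.5]
gripper_width: -0.002
```

>>> apply_moves --pt "0 0 0 0" --pt "0 0 0 0" --pt "0 0 0 0"

```text
clock: 10.85
position: [0.3919, 0.0116, 0.4084]
orientation: [0.707, -0.037, 0.073, -0.703]
ft_force: [-0.0, 0.4, 0.4]
gripper_width: 0.003
```

```bash
python3 chk.py 7a; python3 -c "
from plan import *
f=cam('wrist');crop(f,'w7.png',220,420,120,300,4);f=cam('scene');crop(f,'sc7b.png',270,350,140,240,6)"
```

```text
10.85 [0.3919 0.0116 0.4084] [-0.02  0.4   0.41] tilt [ 0.051 -0.009 -0.999]
tcp local [-137.4    7.2  243.4]
```

View pics/w7.png

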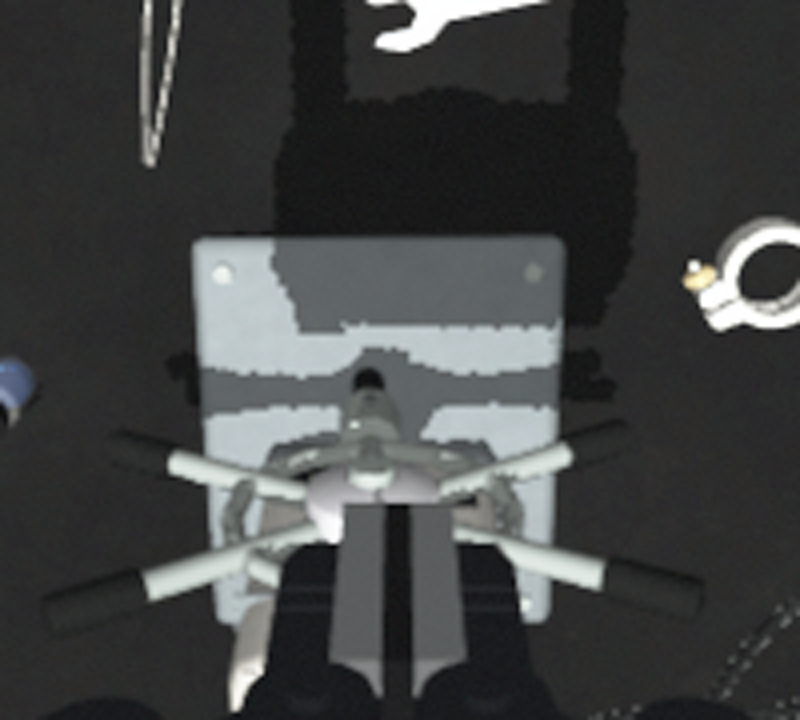

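View pics/sc7b.png

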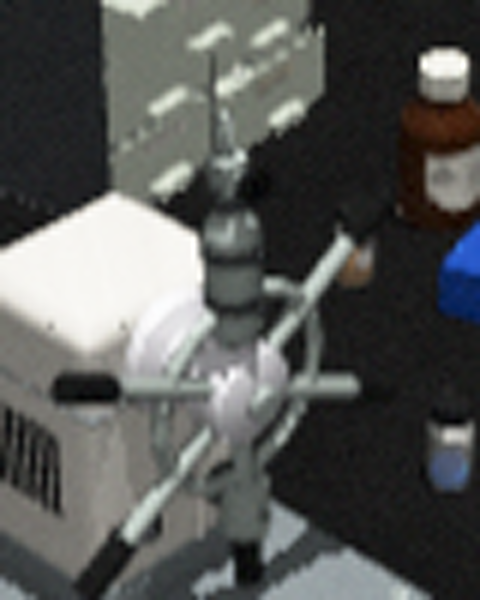

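Run:
```python
from meas import *
f=cam("wrist")
pt=lambda x,y: loc(onplane(f,220+(x+.5)/4-.5,120+(y+.5)/4-.5,H,X))[1:]*1e3
d=dict(s1=[(48,608),(147,583)],s4=[(623,431),(571,457)],s5=[(701,594),(605,573)],s2=[(113,441),(170,461)])
q={k:[pt(*c) for c in v] for k,v in d.items()}
for k,v in q.items(): print(k,np.round(v,1).tolist())
for a,b,n in(("s1","s4",60),("s2","s5",120)):
    for i in(0,1):
        e=q[a][i]-q[b][i]; print(a,b,i,np.linalg.norm(e).round(1),"wheel",round(np.degrees(np.arctan2(-e[0],e[1]))-n,2),"mid",((q[a][i]+q[b][i])/2).round(1))
f=cam("scene")
m(f,270,140,6,dict(s5=(52,387,-60),s3=(246,578,180)))
pf=lambda x,y: loc(onplane(f,270+(x+.5)/6-.5,140+(y+.5)/6-.5,H,X))[1:]*1e3
for a,b,n,r in(((375,205),(92,590),60,'s1s4'),((400,395),(54,387),120,'s2s5'),((348,240),(125,540),60,'s1s4 r86'),((358,386),(122,389),120,'s2s5 r86'),((230,150),(246,540),0,'axis')):
    A,B=pf(*a),pf(*b);e=A-B;print(r,np.linalg.norm(e).round(1),"wheel",round(np.degrees(np.arctan2(-e[0],e[1]))-n,2),((A+B)/2).round(1))
```

```text
s1 [[-101.5, 62.0], [-73.6, 48.2]]
s4 [[95.8, -60.5], [72.3, -38.2]]
s5 [[101.1, 54.6], [72.9, 42.5]]
s2 [[-105.5, -52.1], [-80.3, -35.2]]
s1 s4 0 232.2 wheel -1.84 mid [-2.8  0.7]
s1 s4 1 169.5 wheel -0.63 mid [-0.7  5. ]
s2 s5 0 232.5 wheel -2.7 mid [-2.2  1.3]
s2 s5 1 171.8 wheel -3.1 mid [-3.7  3.7]
s5 0.1248 wheel deg -1.3
s3 0.1134 wheel deg -0.4
s1s4 219.3 wheel -3.2 [ 3.7 -0.5]
s2s5 249.2 wheel -1.01 [-0.5 -1. ]
s1s4 r86 171.7 wheel -2.69 [2.2 2.3]
s2s5 r86 169.0 wheel -2.51 [-3.6 -0.3]
axis 218.6 wheel -1.42 [ 1.5 19.5]
```

>>> apply_moves --pt "25 0 -25 0" --pt "35 0 -25 0" --pt "35 0 -20 0" --pt "35 0 -3 0" --pt "5 20 0 0" --pt "0 35 0 0" --pt "0 35 0 0" --pt "0 30 0 0" --pt "0 20 0 0" --pt "0 0 0 0"

```text
clock: 11.98
position: [0.53, -0.0931, 0.2641]
orientation: [0.706, -0.041, 0.073, -0.703]
ft_force: [-0.9, 0.5, -0.4]
gripper_width: -0.001
```

```bash
python3 chk.py 8a
```

```text
11.9833 [ 0.53   -0.0931  0.2641] [-0.94  0.49 -0.36] tilt [ 0.044 -0.007 -0.999]
tcp local [ 15.3 -74.7  99.1]
```

>>> apply_moves --pt "-10 0 4 0" --pt "-8 0 1 0" --pt "0 15 0 0" --pt "0 15 0 0" --pt "0 13 0 0" --pt "0 4 0 0" --pt "0 0 0 0"

```text
clock: 12.67
position: [0.5158, -0.0854, 0.2316]
orientation: [0.708, -0.034, 0.08, -0.701]
ft_force: [0.3, 0.6, 0.5]
gripper_width: 0.001
```

```bash
python3 chk.py 8b
```

```text
12.6667 [ 0.5158 -0.0854  0.2316] [0.31 0.58 0.51] tilt [ 0.065 -0.014 -0.998]
tcp local [  0.2 -69.2  66.6]
```

View pics/w8b.png

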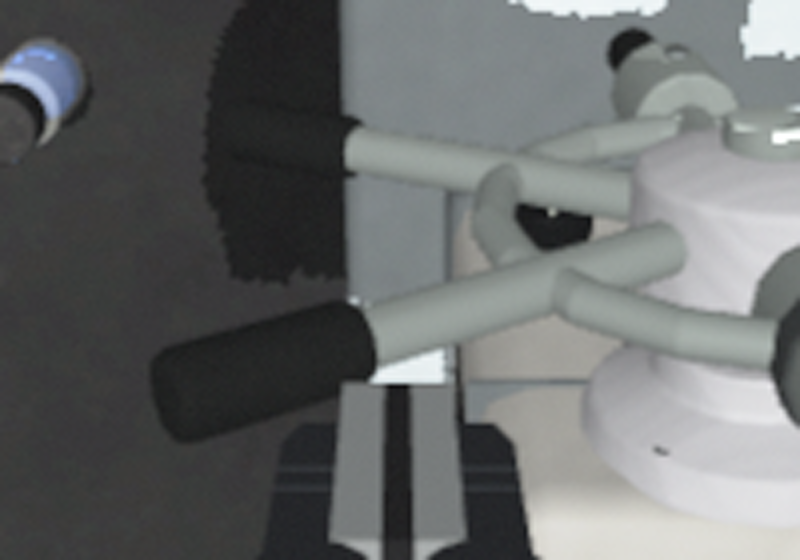

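>>> apply_moves --pt "-1 10 -1 0" --pt "-1 9 -1 0" --pt "0 2 -1 0" --pt "0 0 0 0"

```text
clock: 13.1
position: [0.5155, -0.0889, 0.2116]
orientation: [0.708, -0.032, 0.082, -0.701]
ft_force: [-0.2, -0.6, 0.1]
gripper_width: -0.004
```

```bash
python3 chk.py 8c
```

```text
13.1 [ 0.5155 -0.0889  0.2116] [-0.24 -0.55  0.13] tilt [ 0.069 -0.015 -0.998]
tcp local [  0.4 -72.8  46.6]
```

View pics/w8c.png

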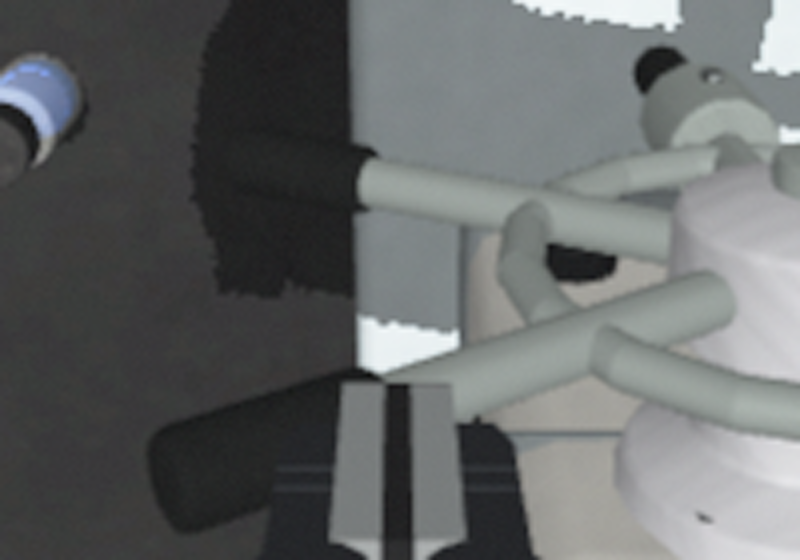

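View pics/sc8c.png

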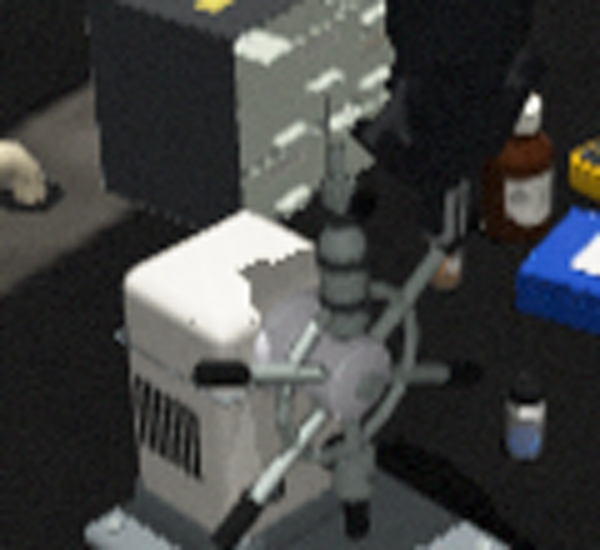

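>>> apply_moves --pt "0 1.7 -1 0" --pt "0 1.7 -1 0" --pt "0 1.7 -1 0" --pt "0 0 0 0" --pt "0 0 0 0"

```text
clock: 13.62
position: [0.5158, -0.0923, 0.2073]
orientation: [0.708, -0.032, 0.082, -0.701]
ft_force: [-0.6, 0.4, 1.0]
gripper_width: 0.0
```

```bash
python3 chk.py 8d
```

```text
13.6167 [ 0.5158 -0.0923  0.2073] [-0.57  0.4   0.97] tilt [ 0.07  -0.016 -0.997]
tcp local [  1.2 -76.   42.3]
```

>>> apply_moves --pt "0 -4 3 0" --pt "0 -20 1 0" --pt "0 -30 0 0" --pt "0 -35 0 0" --pt "0 -35 0 0" --pt "0 -35 0 0" --pt "-25 -30 5 0" --pt "-35 -5 5 0" --pt "-35 0 5 0" --pt "-35 0 5 0"

```text
clock: 14.55
position: [0.3763, -0.0425, 0.4008]
orientation: [0.707, -0.034, 0.08, -0.701]
ft_force: [0.6, -0.1, 0.5]
gripper_width: -0.001
```

>>> apply_moves --pt "-25 0 0 0" --pt "-10 0 20 0" --pt "0 0 30 0" --pt "0 0 0 0" --pt "0 0 0 0" --pt "0 0 0 0"

```text
clock: 15.05
position: [0.3416, 0.0176, 0.403]
orientation: [0.708, -0.029, 0.084, -0.701]
ft_force: [0.1, 0.1, -0.2]
gripper_width: 0.0
```

```bash
python3 -c "
from plan import *
s=readout.observe();print(s['clock'],(loc(s['position'])*1e3).round(1),s['dq'].round(3))
f=cam('wrist');crop(f,'w9.png',220,420,120,270,4);f=cam('scene');crop(f,'sc9.png',270,350,140,240,6)
g=cam('side');crop(g,'sd9.png',230,350,110,260,4)"
```

```text
15.05 [-188.     5.3  238. ] [ 0.01  -0.006 -0.003 -0.005  0.004 -0.008]
```

View pics/w9.png

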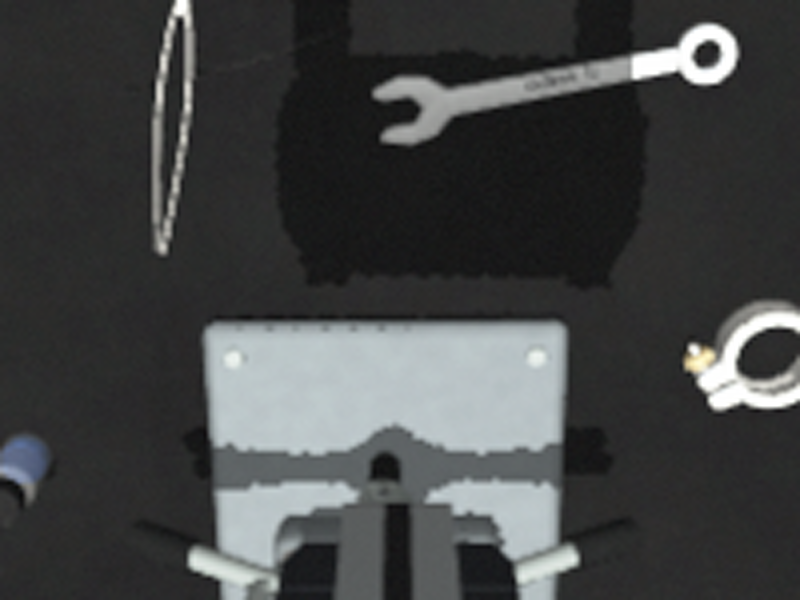

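View pics/sc9.png

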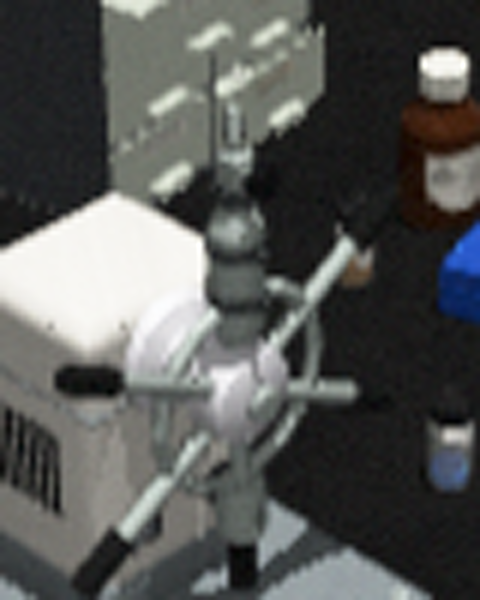

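View pics/sd9.png

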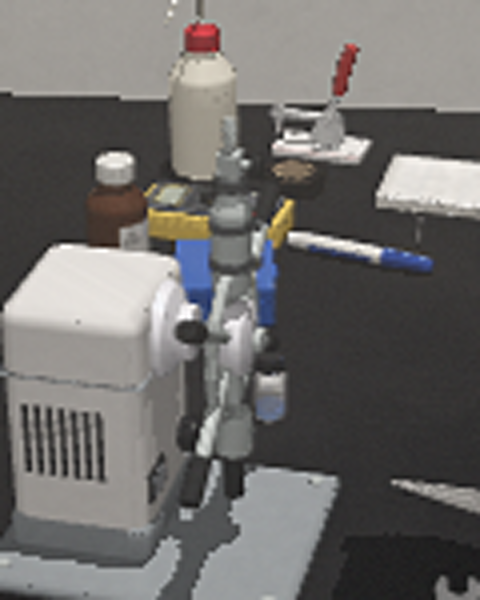

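>>> apply_moves --pt "25 -6 -3 0" --pt "25 -6 -3 0" --pt "8 0 0 0" --pt "0 0 0 0" --pt "0 0 0 0" --pt "0 0 0 0"

```text
clock: 15.7
position: [0.3988, -0.0021, 0.4182]
orientation: [0.708, -0.034, 0.085, -0.7]
ft_force: [-0.1, 0.3, 0.7]
gripper_width: -0.001
```

```bash
python3 -c "
from plan import *
s=readout.observe();print(s['clock'],(loc(s['position'])*1e3).round(1),s['dq'].round(3))
f=cam('wrist');crop(f,'w10.png',220,420,140,290,4)"
```

```text
15.7 [-128.5   -5.3  253.2] [-0.008 -0.006  0.009 -0.     0.005 -0.   ]
```

View pics/w10.png

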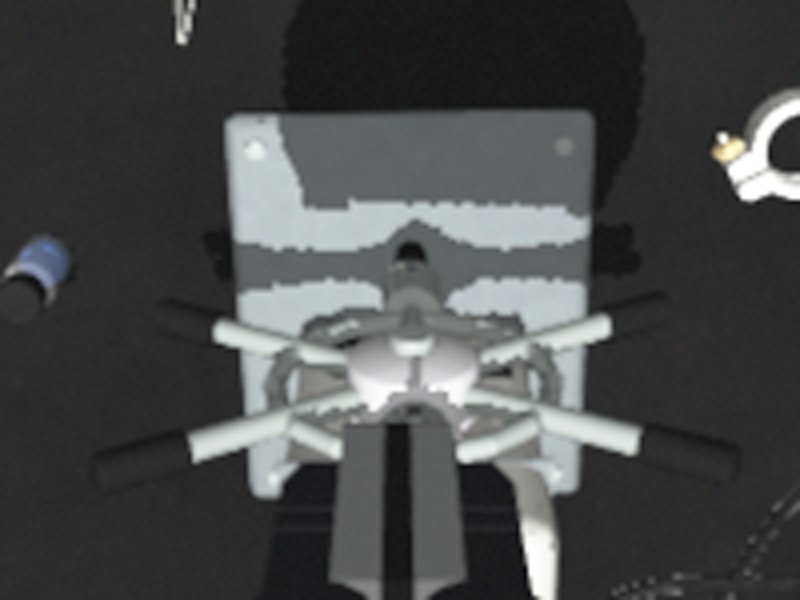

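Run:
```python
from meas import *
f=cam("wrist")
def go(f,u0,v0,k,prs):
    pf=lambda p: loc(onplane(f,u0+(p[0]+.5)/k-.5,v0+(p[1]+.5)/k-.5,H,X))[1:]*1e3
    for n,(a,b,off) in prs.items():
        A,B=pf(a),pf(b);e=A-B;print(n,np.linalg.norm(e).round(1),"wheel",round(np.degrees(np.arctan2(-e[0],e[1]))-off,2),((A+B)/2).round(1))
go(f,220,140,4,dict(s14=((97,472),(667,303),60),s25=((160,317),(736,462),120),s14b=((191,446),(610,327),60),s25b=((217,333),(642,440),120)))
f=cam("scene")
go(f,270,140,6,dict(s14=((377,200),(88,590),60),s25=((400,398),(56,381),120),s14b=((348,240),(125,535),60),s25b=((357,389),(125,382),120),axis=((235,150),(243,545),0),tip=((234,105),(243,586),0)))
g=cam("side");crop(g,"x.png",230,350,110,260,4)
go(g,230,110,4,dict(tip=((230,116),(235,496),0)))
```

```text
s14 234.6 wheel -0.5 [-1.2  2.9]
s25 228.3 wheel -1.69 [-1.6  5.8]
s14b 170.5 wheel 0.77 [-0.6  6. ]
s25b 169.4 wheel -1.75 [-2.9  6.3]
s14 222.7 wheel -2.84 [4.2 1.3]
s25 250.2 wheel -0.01 [-1.2 -0.7]
s14b 170.0 wheel -1.92 [2.2 3.8]
s25b 168.7 wheel -0.85 [-4.2  0.3]
axis 219.1 wheel -0.11 [ 1.1 17.9]
tip 266.6 wheel -0.0 [ 1.4 16.1]
tip 266.1 wheel -0.08 [ 1.9 17.9]
```

```bash
python3 -c "
from station import job,readout
s=readout.observe();print(s['clock'],s['ft_force'],abs(s['dq']).max());print(job.hand_in())"
```

```text
15.9 [ 0.79779009 -0.47350969  0.27995125] 0.002656234618688422
the job is handed in; nothing more can be done
None
```

The vent stem now points up, within about 1° by most of my measurements, and the job is handed in at 15.9 s of the 58 s allowed. I turned the wheel about 97° clockwise with the closed fingertips. I pushed spoke_2's sleeve first, then spoke_1's, and finished with a small nudge of about 2° on spoke_1. The readings between moves never showed more than about 3 N, and nothing was gripped.

**Last checks:**
- **Wheel angle:** the stem-to-counterweight line, the most direct check, read about 0° in both the scene and side views. The spoke-pair lines averaged about −0.8° in the wrist view and −1.4° in the scene view. Single readings ran from −2.8° to +0.8°. My best estimate is about −0.6°, which is slightly short of straight up.
- **Robot clear:** the arm is about 13 cm in front of the wheel, above it, and touching nothing.
- **Loose things:** the spanner, vial, flange clamp and tweezers looked unmoved in the pictures. I did not measure their positions again.

**What disagreed:**
- **Fingertips:** all three cameras put the shut fingertips about 11 to 16 mm behind the TCP, where the description says 22 mm ahead. I worked from the camera figure, and contact came where it predicted.
- **Hub position:** the wrist view and the two fixed cameras placed the hub 4 to 6 mm apart in each direction, so I used a value between them.
- **Tool tilt:** the tool leaned about 4° from vertical by the end. I could not correct it with the moves available, and it had no visible effect on the pushing.

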